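# Zero the kitchen scale for the butter dish

## Robot

A 6-joint arm with a two-finger parallel gripper is mounted at the origin on the work surface. World frame = base frame: x ahead of the robot, y to its left, z up, the work surface at z = 0. Lengths are in m, angles in rad, forces in N, time in s.
With the tool pointing down it reaches from about 0.4 to 0.825 m from the base axis. Payload 7 kg.
Tool frame: the origin (TCP) lies between the finger pads; the fingertips stand 22 mm ahead of it and the grasp point (between the pads) lies 3 mm ahead of it (ctrl.tip_extent is the distance from the TCP to the fingertips, in m); y points along the fingers, z is the direction in which the jaws open and shut, and the axes are right-handed (so a half turn about y gives the same grasp; the last joint's range is limited). The gripper opens to 85 mm and grips with 20 to 120 N. Pads are 22 mm wide; open, the fingers measure 114 mm over their backs; the gripper's body (76 mm by 85 mm) begins 54 mm behind the grasp point. The pads swing forward as they close: fully open they stand 13 mm farther back than shut.
Start: joints at [1.551, 0.359, 0.012, 0, -1.224, -0.288], TCP at [0.205, 0.643, 0.253] pointing down, gripper open.
Joint ranges: [-3.07, 3.07], [-1.43, 2.12], [-1.02, 1.25], [-3.03, 1.67], [-3.05, -0], [-3.03, 3.03]. Speed limits (rad/s): [2.39, 2.39, 3.01, 3.14, 3.14, 3.14].

## Interface

Orientations are given as [roll, pitch, yaw] about the fixed x, y, z axes, in that order (R = Rz(yaw) Ry(pitch) Rx(roll)).
In Python, from workcell import readout, snapshot, get_calibration, job, ctrl gives the robot as it stands. The module is installed in compiled form; this text tells all that it offers.
- The arm moves only by the tool servo_tool, never from a script. Its argument "series" is one flat list of numbers, 7 for each row, row after row: the shift along the tool's x, y, z in mm, then the turn, a rotation vector about the tool's x, y, z in rad, then the opening, from 0 (shut) to 1 (fully open). In form: [dx, dy, dz, rx, ry, rz, hand, dx, dy, dz, rx, ry, rz, hand, ...]. A call has exactly 8 rows; each row is the pose to reach, as a shift and turn from the pose commanded when the call began, along the tool's axes at that moment; what a row does not reach only later rows make up. A row lasts 1/12 s, in which the tool goes at most 41.7 mm and 7.16 degrees, less where a joint would pass 70% of its speed; a pose out of reach is approached as far as the arm can. A call with a gripper value outside its range is refused whole. The fingers move at their own pace and stop on an object; "grip_force" is the grip in N (left out, the last holds). Time passes only in rows, so rows that repeat a pose let the fingers close, or fill a call up. It gives the time, the measured TCP pose, the force and the opening at its end, in the units of the state.
- readout.state(): the state, without advancing time (a new reading comes with each control period).
- snapshot(name): name is "scene" or "top" or "wrist"; returns (picture, depth): 384x512x3 uint8, red, green, blue; 384x512 float32, m along the optical axis (not along the pixel's ray), 0 where there is no reading.
- get_calibration(name): a dict with "fov_y" (degrees; the focal length in pixels is half the picture's height over the tangent of half this angle, whatever the lens; pixels are square), "cx", "cy" (the principal point, pixels), "k1" (the pictures are not rectified: a ray, as slopes to the right and down, at radius r is drawn at 1 + k1 r^2 times it, then the intrinsics apply), "position" and "rotation" of the camera in the world; the wrist camera has in their place "mount" (4x4, takes a point from camera to tool coordinates, whose origin is the TCP and whose axes are the tool frame's). Camera axes: x right, y down, z forward; pixel columns grow to the right and rows downward; lengths in m; the calibration is good to about 2 mm. A picture is of the moment at which its call begins: read the wrist's pose just before it. get_calibration takes no time and is no camera call.
- job.finish_job(): hands the job in, once; it reports no verdict.
The state is a dict: "clock": time; "joint_pos": joint angles; "qd": joint speeds; "effort": joint torques, N m; "ee_pos": TCP position; "orientation": TCP orientation; "ft_force": force on the tool from outside, world axes, zero at the start; "torque": the same for the moment, N m; "grip_width": finger opening in m.
Only numpy, scipy, OpenCV 4.12 (cv2) and the standard library are available. Lean on these libraries where they do the work, as an engineer would, in place of code of your own. Each camera call takes 0.05 s, during which the arm holds its last target.

## Task

The butter dish is standing on the kitchen scale and I want to weigh butter into its tray. Take the cover off by its knob and set it down gently, right way up, in the middle of the round cork trivet; then zero the scale by pressing the tare button in the round recess fully down with the tip of the steel pick, and put the pick back in its stand as it was. Leave the tray where it is on the scale, do not press the button in the oblong recess, and do not disturb the other things on the counter.

Things in the scene. Friction and masses are not known exactly. Their poses are not given: they have to be found in the camera images.
- scale: White kitchen scale, fixed. Origin on the counter under the middle of its steel platform (160 x 190, top 64 high); z up, y along its 200 width. Its console, a panel 90 long, slopes down along the scale's own -x (roughly away from the robot), 35 deg from level, from 63 high at the platform to 11 at its far edge, middle 118 from the origin. Two recesses, at +y and -y, a dark display between.
- tare_face (a point): Middle of the face of the tare button, a dark round spring button 13 mm across in the ROUND recess (17 mm across), 55 mm from the panel's middle towards the scale's own +y. At rest the face lies 7 mm below the panel's surface. z points out of the panel, square to it (35 deg from vertical); pressed along -z. The point moves with the button.
- tare (a joint): Travel of the tare button, m: 0 at rest, 0.005 fully down. A spring pushes back with 0.9 N at first and 3.9 N when fully down; a hard stop follows.
- units_face (a point): Middle of the face of the units button, in the OBLONG recess (15 x 29 mm) at the scale's own -y end of the panel. Not to be pressed.
- units (a joint): Travel of the units button, m: 0 at rest, 0.005 fully down.
- tray: Loose white stoneware butter tray with a bare clay foot, 130 x 200 x 26 mm, walls and floor 7 mm thick, standing on the scale's platform. Origin at the centre of its underside, z up, long side along y. Mass about 0.35 kg.
- cover_knob (a point): Centre of the round knob of the butter dish's cover, where it is gripped: the knob's widest part is 38 mm across, from 8 mm below this point to 7 mm above it; the knob's top is 13 mm above. The cover's flat top is 22 mm below this point. z up. The cover is loose, about 0.4 kg.
- cover_base (a point): Centre of the underside of the butter dish's cover, 82 mm straight below cover_knob. The cover is a white stoneware box 90 x 150 mm (long side along y), 60 mm tall without its knob, open below; it stands inside the tray with about 14 mm to spare all round.
- trivet_top (a point): Centre of the top of the round cork trivet, 200 mm across, 10 mm thick, fixed on the counter.
- pick_grip (a point): Grip point of the loose pick (about 70 g), on its axis: a square beech handle 18 x 18 mm runs from 40 mm behind this point to 60 mm ahead, then a steel rod 60 mm long, 8 mm thick. In this frame the axis towards the tip is (0.574, 0, -0.819): in its stand (z up) it leans tip down, 55 deg below level along x. The handle's side faces, to be pinched from above, look along y.
- pick_tip (a point): Blunt end of the pick's steel rod, 120 mm from pick_grip along the axis, at (68.8, 0, -98.3) mm in the pick's frame. Same axes as pick_grip. With z up and x along the scale's own x, the rod is square to the scale's panel.
- stand_seat (a point): Where pick_grip lies when the pick rests in its stand, 122 mm above the counter; z up, x the level direction of the lean. The stand is a fixed dark wooden bracket, 150 mm high, on a 150 x 85 mm foot. The pick lies on a 14 mm wide rest 34 mm behind the grip point and in an open saddle 50 mm ahead of it, between cheeks 30 mm apart. It lifts straight up and goes back straight down.
- stand_tip (a point): Where pick_tip lies when the pick rests in its stand, against a stop that keeps it from sliding down, between cheeks 18 mm apart. Same axes as stand_seat.
- mug: Bystander: a white stoneware mug, 80 across, 90 tall (mm). Origin under its middle.
- mill: Bystander: a dark wooden pepper mill, 54 across, 122 tall (mm). Origin under its middle.
- jam: Bystander: a jam jar, 66 across, 85 tall (mm). Origin under its middle.
- ramekin: Bystander: a small white bowl, 84 across, 45 tall (mm). Origin under its middle.
- knife: Bystander: a steel butter knife lying flat, 190 long (mm). Origin near its middle.
- salt: Bystander: a white salt jar with a wooden lid, 52 across, 80 tall (mm). Origin under its middle.
Not all that is in view belongs to the job. Leave any green look-alike of the part that bears cover_knob alone.

How it is judged:
On the way, in this order (a step that is already met when the one before it is completed fails the run):
1. the cover stands on the trivet (horizontal distance between cover_base and trivet_top below 0.04 m and z of cover_base in the frame of trivet_top between -0.005 and 0.005 m and angle between cover_base's own z axis and vertical below 0.1 rad and contact force between the fingers and cover below 0.1 N), for 0.2 s.
2. the tare button is pressed fully down by the pick, with the cover off (horizontal distance between cover_base and trivet_top below 0.04 m and z of cover_base in the frame of trivet_top between -0.005 and 0.005 m and angle between cover_base's own z axis and vertical below 0.1 rad and value of joint tare above 0.004 m and contact force between pick and tare above 0.5 N), for 0.1 s.
At the end, for the whole second after the job is handed in: The cover stands upright (within 0.1 rad) and at rest on the trivet, its centre within 40 mm of the trivet's; the pick rests in its stand, grip point within 12 mm and tip within 15 mm of their seats; the tare button is out again; the tray stands on the scale within 20 mm of where it was (horizontal distance between cover_base and trivet_top below 0.04 m and z of cover_base in the frame of trivet_top between -0.005 and 0.005 m and angle between each of cover_base, tray's own z axis and vertical below 0.1 rad and linear speed of each of cover, pick below 0.02 m/s and distance between pick_grip and stand_seat below 0.012 m and distance between pick_tip and stand_tip below 0.015 m and value of joint tare below 0.001 m and distance of tray from where it was at the start of the episode below 0.02 m); the robot touches nothing.
It fails at once if the cover is dropped or banged down on the trivet (over 100 N) (contact force between cover and trivet above 100 N).
It fails at once if the units button is pressed (value of joint units above 0.003 m).
It fails at once if the tray is shifted by more than 30 mm (distance of tray from where it was at the start of the episode above 0.03 m).
It fails at once if a bystander is shifted by more than 30 mm (distance of any of mug, mill, jam, ramekin, knife, salt from where it was at the start of the episode above 0.03 m).
It also fails if it takes over 67 s, if anything falls off the work surface, if the arm or the gripper's body presses on something with over 40 N, if the wrist force passes 120 N, or if a joint passes its speed limit or range.

## Working session

There is one attempt and no reset: what is moved stays moved. The work goes in short steps, Python scripts to look and compute and a tool call to move; the robot and the scene stay as the last step left them, time stands still between calls to the robot, and variables do not carry over. Pictures are saved under pics/ and viewed, and the job is handed in when it is done.

Besides the shell and the picture viewer there is one more tool, called after "Emit:" as name(argument=value, ...), one argument or row to a line, values as JSON. servo_tool: Moves the arm, as the interface text tells. Its arguments: {"type":"object","properties":{"series":{"type":"array","items":{"type":"number"}},"grip_force":{"type":"number"}},"required":["series"]}

```bash
mkdir -p pics; python3 - <<'E'
from workcell import readout, snapshot, get_calibration, job, ctrl
import cv2,numpy as np
print(readout.state())
for n in ("scene","top","wrist"):
    print(n,get_calibration(n))
    p,d=snapshot(n)
    np.savez(f"{n}0.npz",p=p,d=d)
    cv2.imwrite(f"pics/{n}0.png",cv2.resize(p[:,:,::-1],(800,600)))
    print(np.mean(d==0), d.min(), d.max())
print(ctrl.tip_extent)
E
```

```text
{'clock': 0.0, 'joint_pos': array([ 1.55111614e+00,  3.59394881e-01,  1.10750932e-02, -3.64323445e-04,
       -1.22413165e+00, -2.88108146e-01]), 'qd': array([-0.00107087,  0.0007526 , -0.00042673, -0.00061914, -0.00238902,
        0.00055831]), 'effort': array([-4.28638386e-04, -5.83316302e+01,  2.93421525e+01,  6.93700969e+00,
       -6.06679445e-03,  6.98606527e-06]), 'ee_pos': array([0.20436968, 0.64284454, 0.25236301]), 'orientation': array([-1.56911211e+00,  1.41956350e-04,  2.83368037e+00]), 'ft_force': array([-0.58229909,  0.99057848, -0.06769411]), 'torque': array([-0.00608264,  0.0303865 , -0.01081139]), 'grip_width': 0.08521098462776124}
scene {'fov_y': 47.60438343426956, 'cx': 257.1178135633536, 'cy': 193.7010903713277, 'k1': -0.08026123177593308, 'position': array([ 1.25041576, -0.19564012,  1.1314571 ]), 'rotation': array([-2.51461208, -0.00825972,  1.27963638])}
0.0037485758463541665 0.0 3.323816
top {'fov_y': 54.41841835838063, 'cx': 248.1384178703301, 'cy': 192.1853089492826, 'k1': 0.035954276223869874, 'position': array([0.44708094, 0.02629939, 1.16533739]), 'rotation': array([-3.03687133, -0.01294258, -1.56771466])}
0.003926595052083333 0.0 2.0654259
wrist {'fov_y': 60.08091012193285, 'cx': 259.3520718710742, 'cy': 193.57785968571403, 'k1': -0.09975593358931269, 'mount': array([[-1.52396213e-03,  9.56629570e-01,  2.91303181e-01,
        -7.34691317e-02],
       [ 1.96004573e-04, -2.91303228e-01,  9.56630750e-01,
        -1.20072726e-01],
       [ 9.99998820e-01,  1.51496579e-03,  2.56431316e-04,
         3.14675148e-04],
       [ 0.00000000e+00,  0.00000000e+00,  0.00000000e+00,
         1.00000000e+00]])}
0.0038960774739583335 0.0 1.4485662
0.022
```

View pics/scene0.png

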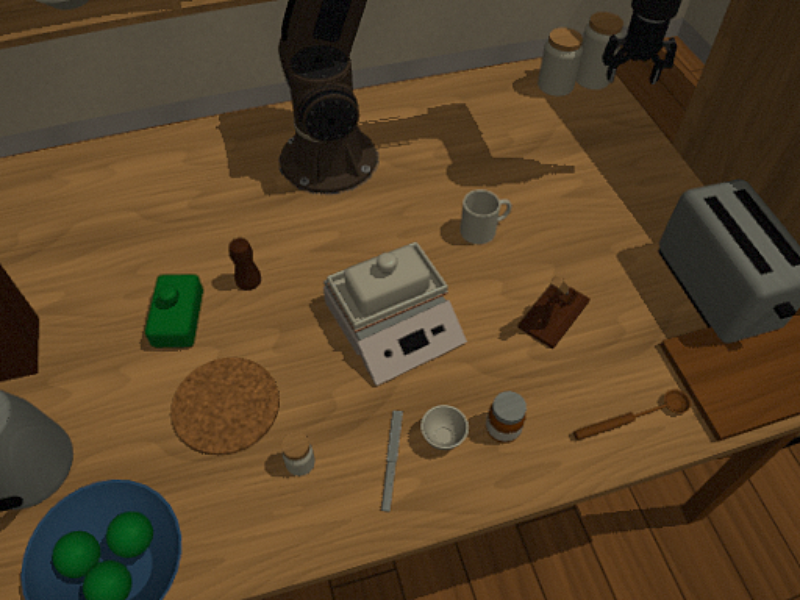

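View pics/top0.png

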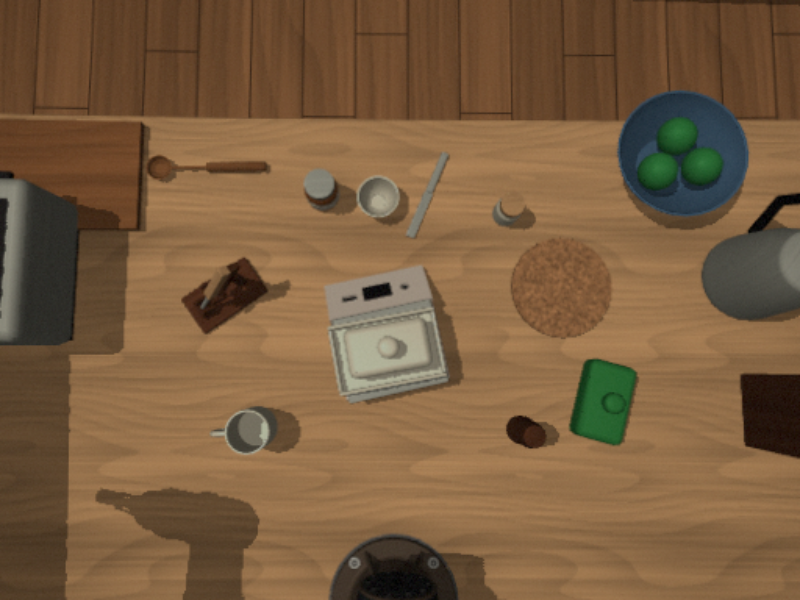

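View pics/wrist0.png

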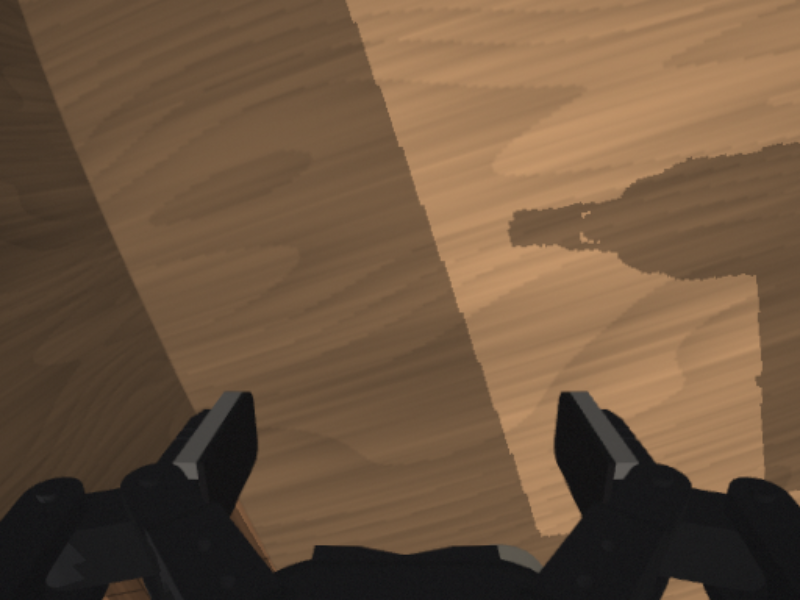

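```bash
cat > h.py <<'E'
import numpy as np,cv2
from scipy.spatial.transform import Rotation as R
from workcell import readout, snapshot, get_calibration
def Rm(rpy): return R.from_euler('xyz',rpy).as_matrix()
def cam(n,st=None):
    c=get_calibration(n); f=192/np.tan(np.radians(c['fov_y']/2))
    K=np.array([[f,0,c['cx']],[0,f,c['cy']],[0,0,1]])
    if n=='wrist':
        T=np.eye(4);T[:3,:3]=Rm(st['orientation']);T[:3,3]=st['ee_pos'];T=T@c['mount']
        return K,c['k1'],T[:3,:3],T[:3,3]
    return K,c['k1'],Rm(c['rotation']),np.array(c['position'])
def slopes(C,uv):
    uv=np.asarray(uv,float).reshape(-1,1,2)
    return cv2.undistortPoints(uv,C[0],np.array([C[1],0,0,0,0.]),None,None,None).reshape(-1,2)
def rays(C,uv):
    s=slopes(C,uv); return np.c_[s,np.ones(len(s))]@C[2].T
def onplane(C,uv,z):
    r=rays(C,uv); return C[3]+r*((z-C[3][2])/r[:,2])[:,None]
def pts(C,d):
    v,u=np.mgrid[:d.shape[0],:d.shape[1]]
    r=rays(C,np.c_[u.ravel(),v.ravel()])
    return (C[3]+r*d.reshape(-1,1)).reshape(*d.shape,3)
def proj(C,P):
    P=np.atleast_2d(P); q=(P-C[3])@C[2]; s=q[:,:2]/q[:,2:]
    s=s*(1+C[1]*(s**2).sum(1))[:,None]
    return s*C[0][0,0]+C[0][:2,2]
def tri(Cs,uvs):
    A=np.zeros((3,3));b=np.zeros(3)
    for C,uv in zip(Cs,uvs):
        r=rays(C,[uv])[0];r/=np.linalg.norm(r);M=np.eye(3)-np.outer(r,r);A+=M;b+=M@C[3]
    return np.linalg.solve(A,b)
E
python3 - <<'E'
from h import *
T=np.load('top0.npz');S=np.load('scene0.npz')
def crop(p,x0,y0,x1,y1,k,n): cv2.imwrite('pics/'+n,cv2.resize(p[y0:y1,x0:x1,::-1],None,fx=k,fy=k,interpolation=cv2.INTER_CUBIC))
crop(T['p'],200,165,295,260,6,'t_scale.png')
crop(S['p'],200,150,305,250,6,'s_scale.png')
crop(T['p'],110,155,180,215,8,'t_stand.png')
crop(S['p'],320,170,390,230,8,'s_stand.png')
C=cam('top');P=pts(C,T['d']);Cs=cam('scene');PS=pts(Cs,S['d'])
for n,c in dict(counter=(300,330),knob=(248,222),trivet=(360,184)).items(): print(n,P[c[1],c[0]])
for n,c in dict(knob=(247,166),trivet=(145,258)).items(): print('s',n,PS[c[1],c[0]])
E
```

```text
counter [ 0.15275153 -0.14607435 -0.00180676]
knob [0.47215537 0.01382428 0.16704035]
trivet [ 0.59594238 -0.33761772  0.00890456]
s knob [0.48151615 0.01280409 0.16743767]
s trivet [ 0.60285631 -0.32988671  0.00937403]
```

View pics/t_scale.png

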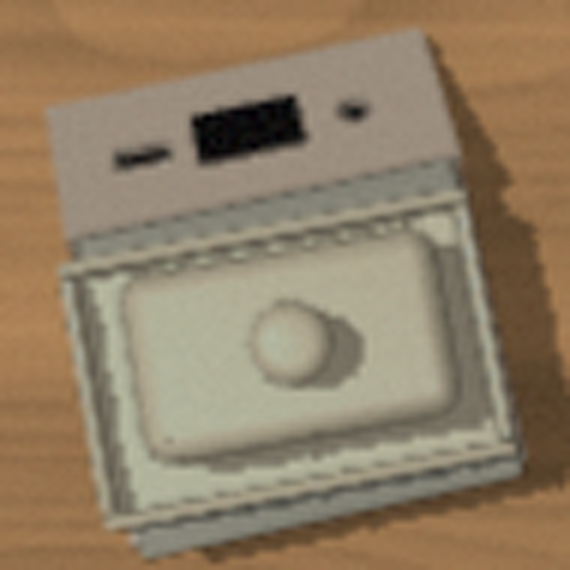

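View pics/s_scale.png

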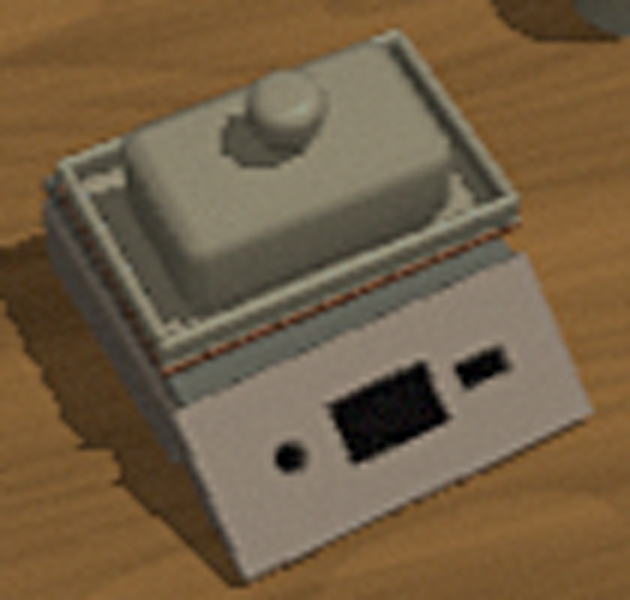

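View pics/t_stand.png

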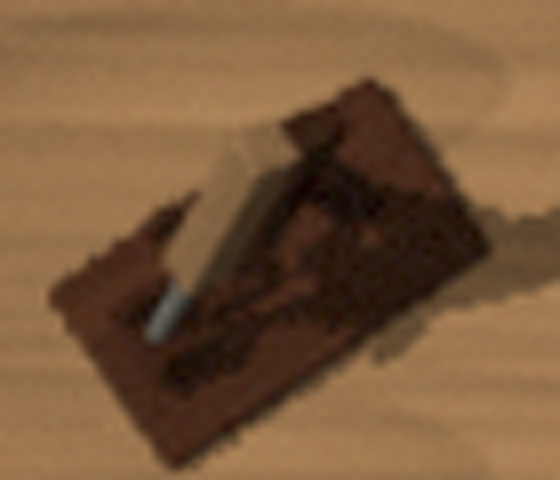

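View pics/s_stand.png

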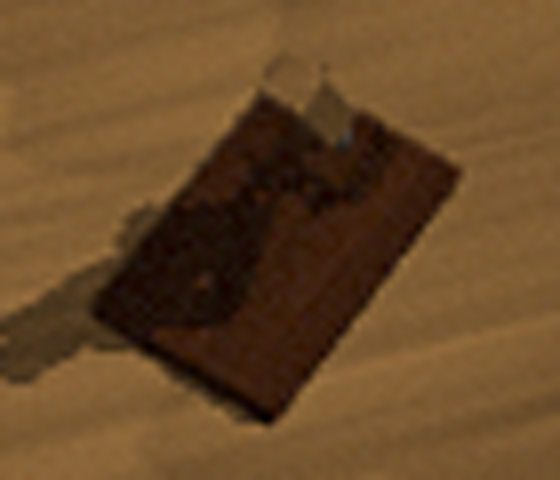

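```bash
python3 - <<'E'
from h import *
T=np.load('top0.npz');S=np.load('scene0.npz')
C=cam('top');Cs=cam('scene')
# tri features top(crop) & scene(crop)
t=lambda x,y:(200+(x+.5)/6-.5,165+(y+.5)/6-.5)
s=lambda x,y:(200+(x+.5)/6-.5,150+(y+.5)/6-.5)
F=dict(round=(t(352,110),s(290,457)),oblong=(t(141,157),s(482,367)),display=(t(248,129),s(390,413)),
 farL=(t(48,110),s(592,412)),farR=(t(422,32),s(243,580)),knob=(t(287,345),s(287,108)),trayFR=(t(462,198),s(165,370)),trayFL=(t(62,268),s(518,220)))
for n,(a,b) in F.items():
    p=tri([C,Cs],[a,b]); print(n,(p*1000).round(1),'res',np.round(proj(C,p)[0]-a,1),np.round(proj(Cs,p)[0]-b,1))
# trivet
for nm,X,CC,box in (('top',T,C,(315,140,405,225)),('scene',S,Cs,(100,220,190,295))):
    p=X['p'];h=cv2.cvtColor(p,cv2.COLOR_RGB2HSV)
    P=pts(CC,X['d']); z=P[...,2]
    m=((z>0.004)&(z<0.016)).astype(np.uint8); mm=np.zeros_like(m);x0,y0,x1,y1=box;mm[y0:y1,x0:x1]=m[y0:y1,x0:x1]
    mm=cv2.morphologyEx(mm,cv2.MORPH_OPEN,np.ones((3,3)))
    n,l,st,ce=cv2.connectedComponentsWithStats(mm);i=1+np.argmax(st[1:,4])
    cs,_=cv2.findContours((l==i).astype(np.uint8),0,1);c=max(cs,key=len).reshape(-1,2)
    w=onplane(CC,c,0.01);(cx,cy),r=cv2.minEnclosingCircle(w[:,:2].astype(np.float32)); 
    A=np.c_[2*w[:,:2],np.ones(len(w))];so=np.linalg.lstsq(A,(w[:,:2]**2).sum(1),rcond=None)[0]
    print(nm,'trivet',cx,cy,r,so[:2],np.sqrt(so[2]+so[0]**2+so[1]**2),np.median(z[l==i]))
# heights top region tray
P=pts(C,T['d']);
m=(P[...,2]>0.155)&(P[...,2]<0.2)&(abs(P[...,0]-.47)<.06)&(abs(P[...,1])<.1);print('knob top',P[m].mean(0),P[m][:,2].max(),m.sum())
# stand corners
t=lambda x,y:(110+(x+.5)/8-.5,155+(y+.5)/8-.5)
s=lambda x,y:(320+(x+.5)/8-.5,170+(y+.5)/8-.5)
tc=[t(52,298),t(177,468),t(492,245),t(375,80)]; print('stand top z0',onplane(C,tc,0.01).round(4))
sc=[s(268,420),s(460,170),s(97,310)]; print('stand scene',onplane(Cs,sc,0.0).round(4))
h=onplane(C,[t(150,335),t(180,285)],0.05);print(h)
E
```

```text
round [594.9 -18.5  32.7] res [-0.1 -0. ] [-0.1  0. ]
oblong [570.5  89.1  32. ] res [-0.2 -0.1] [-0.2  0. ]
display [585.   35.3  34.3] res [-0.4 -0.1] [-0.4  0. ]
farL [597.7 139.8   8.1] res [-0.5 -0.1] [-0.5  0. ]
farR [640.  -56.    5.3] res [-0.2 -0.1] [-0.2  0. ]
knob [472.5  15.8 148.8] res [-0.2 -0.1] [-0.2  0. ]
trayFR [547.7 -70.1  64. ] res [-0.6 -0.2] [-0.7 -0. ]
trayFL [512.  125.7  67.3] res [-0.4 -0.1] [-0.4  0. ]
top trivet 0.5966799259185791 -0.33352339267730713 0.09940481185913086 [ 0.59700723 -0.3333393 ] 0.09709926230901485 0.009939765877796658
scene trivet 0.6029070019721985 -0.33353984355926514 0.10105530172586441 [ 0.60198896 -0.33291229] 0.09771776678569946 0.009158470220498538
knob top [0.47258969 0.01300535 0.1640649 ] 0.1700611561919536 154
stand top z0 [[0.5679 0.419  0.01  ]
 [0.5025 0.369  0.01  ]
 [0.5893 0.2511 0.01  ]
 [0.6539 0.2979 0.01  ]]
stand scene [[0.6546 0.3016 0.    ]
 [0.5665 0.4266 0.    ]
 [0.5882 0.2575 0.    ]]
[[0.55005297 0.36886037 0.05      ]
 [0.5688167  0.35848258 0.05      ]]
```

```bash
cat > go.py <<'E'
import sys
from h import *
def delta(x,y,z,psi,tilt=0.):
    st=readout.state(); R0=Rm(st['orientation']); Rt=R.from_euler('xyz',[-np.pi/2,0,np.radians(psi)]).as_matrix()
    d=R0.T@(np.array([x,y,z])-st['ee_pos']); rv=R.from_matrix(R0.T@Rt).as_rotvec()
    print('delta mm',(d*1000).round(1),'rot',rv.round(4),'rows~',max(np.linalg.norm(d)*1000/41.7,np.degrees(np.linalg.norm(rv))/7.16).round(1))
    print('now',st['clock'].round(2) if hasattr(st['clock'],'round') else st['clock'],st['ee_pos'].round(4),np.degrees(st['orientation']).round(2),'F',st['ft_force'].round(2),'w',round(st['grip_width'],4),'q',st['joint_pos'].round(2))
if __name__=='__main__': delta(*map(float,sys.argv[1:]))
E
python3 go.py .4725 .0145 .27 102.8
```

```text
delta mm [-445.9  -16.7  517.7] rot [-1.1000e-03  1.0396e+00 -8.0000e-04] rows~ 16.4
now 0.15 [0.2044 0.643  0.2526] [-8.9930e+01  1.0000e-02  1.6236e+02] F [ 0.13 -1.08 -0.14] w 0.0851 q [ 1.55  0.36  0.01 -0.   -1.22 -0.29]
```

Candidates for the cover's knob: the white knob on the scale at scene (386,262) / top (388,348), and the green look-alike at scene (168,296) / top (612,403). The description calls for white stoneware in the tray on the scale, so I choose the white one. The crops confirm it.

Emit:
servo_tool(
  series=[-446,-17,518,0,1.04,0,1,-446,-17,518,0,1.04,0,1,-446,-17,518,0,1.04,0,1,-446,-17,518,0,1.04,0,1,-446,-17,518,0,1.04,0,1,-446,-17,518,0,1.04,0,1,-446,-17,518,0,1.04,0,1,-446,-17,518,0,1.04,0,1],
)

```text
clock: 0.82
ee_pos: [0.3354, 0.3346, 0.2616]
orientation: [-1.571, -0.0, 1.828]
ft_force: [1.8, 0.7, -0.8]
grip_width: 0.0856
```

```bash
python3 go.py .4725 .0145 .27 102.8
```

```text
delta mm [-344.5   -8.4  -51.2] rot [0.0001 0.0338 0.0002] rows~ 8.4
now 0.8167 [0.3354 0.3346 0.2616] [-9.0000e+01 -1.0000e-02  1.0474e+02] F [ 1.85  0.66 -0.82] w 0.0856 q [ 1.2   0.02 -0.4  -0.   -1.15 -0.94]
```

Emit:
servo_tool(
  series=[-330,-8,-50,0,0.033,0,1,-330,-8,-50,0,0.033,0,1,-330,-8,-50,0,0.033,0,1,-330,-8,-50,0,0.033,0,1,-330,-8,-50,0,0.033,0,1,-330,-8,-50,0,0.033,0,1,-330,-8,-50,0,0.033,0,1,-330,-8,-50,0,0.033,0,1],
)

```text
clock: 1.48
ee_pos: [0.4693, 0.0295, 0.2699]
orientation: [-1.572, -0.0, 1.801]
ft_force: [1.3, 0.4, -0.6]
grip_width: 0.0853
```

```bash
python3 go.py .4725 .0145 .27 102.8; python3 - <<'E'
from h import *
st=readout.state();p,d=snapshot('wrist');np.savez('w1.npz',p=p,d=d,**{k:st[k] for k in('ee_pos','orientation')})
cv2.imwrite('pics/w1.png',cv2.resize(p[:,:,::-1],(800,600)))
E
```

```text
delta mm [-15.3  -0.1   0.3] rot [0.0007 0.0069 0.0003] rows~ 0.4
now 1.4833 [0.4693 0.0295 0.2699] [-9.0040e+01 -2.0000e-02  1.0319e+02] F [ 1.31  0.45 -0.57] w 0.0853 q [ 0.48  0.   -0.39 -0.   -1.17 -0.25]
```

View pics/w1.png

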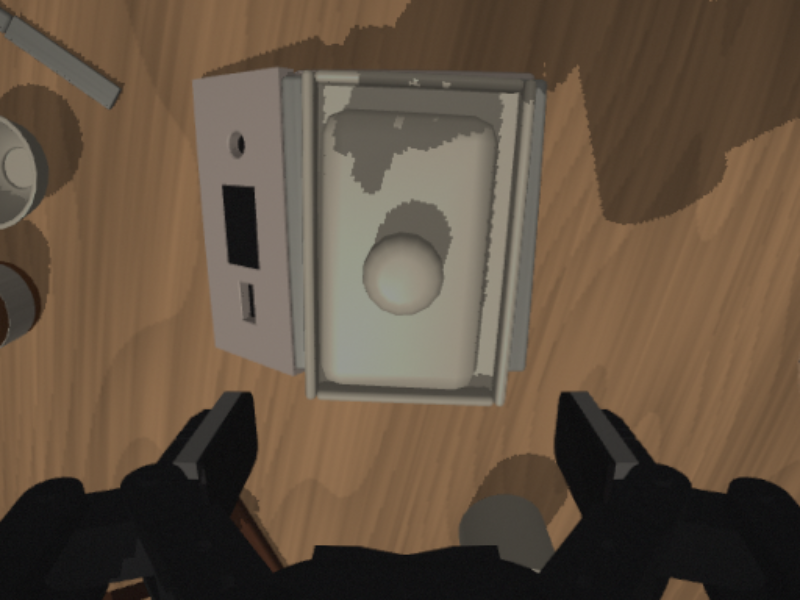

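```bash
python3 - <<'E'
from h import *
W=dict(np.load('w1.npz'));C=cam('wrist',W);p,d=W['p'],W['d']
P=pts(C,d)
m=((P[...,2]>.1345)&(P[...,2]<.2)&(np.hypot(P[...,0]-.4725,P[...,1]-.0145)<.04)).astype(np.uint8)
m=cv2.morphologyEx(m,cv2.MORPH_OPEN,np.ones((3,3)))
cs,_=cv2.findContours(m,0,1);c=max(cs,key=len);(u,v),r=cv2.minEnclosingCircle(c);print('knob px',u*800/512,v*800/512,r)
k=onplane(C,[(u,v)],.153)[0];print('knob',k, 'r mm',r*(C[3][2]-.153)/C[0][0,0], 'maxz',P[m>0][:,2].max(), 'cover top z',np.median(P[185:190,275:290,2]))
# recesses
sc=512/800
g=cv2.cvtColor(p,cv2.COLOR_RGB2GRAY)
cv2.imwrite('pics/w1c.png',cv2.resize(p[40:245,115:205,::-1],None,fx=2.9*2,fy=2.9,interpolation=cv2.INTER_CUBIC) if 0 else cv2.resize(p[40:245,115:205,::-1],None,fx=2.9,fy=2.9,interpolation=cv2.INTER_CUBIC))
g2=g[40:245,115:205];mm=(g2<60).astype(np.uint8)
n,l,s,ce=cv2.connectedComponentsWithStats(mm)
for i in range(1,n):
    if s[i,4]>8: print(s[i],ce[i]+[115,40],onplane(C,[ce[i]+[115,40]],.037)[0].round(4))
# tray edges: platform/panel depth plane fit on panel
m=(P[...,2]>.012)&(P[...,2]<.062)
m&=np.zeros_like(m)|((np.mgrid[:384,:512][1]>125)&(np.mgrid[:384,:512][1]<190)&(np.mgrid[:384,:512][0]>45)&(np.mgrid[:384,:512][0]<240))&(g>80)
Q=P[m];c0=Q.mean(0);U,S_,V=np.linalg.svd(Q-c0,full_matrices=False);nn=V[2]*np.sign(V[2][2]);print('panel n',nn,'tilt',np.degrees(np.arccos(nn[2])),'az',np.degrees(np.arctan2(nn[1],nn[0])),'z at c0',c0)
E
```

```text
knob px 402.5935649871826 273.21503162384033 26.554553985595703
knob [0.47337531 0.013739   0.153     ] r mm 0.018951084765965232 maxz 0.16720133457849584 cover top z 0.1316257375093246
[86 13  2 12 16] [201.6875  59.1875] [ 0.5499 -0.0625  0.037 ]
[37 47  4 11 35] [153.74285714  92.14285714] [ 0.5925 -0.0199  0.037 ]
[  27   79   24   53 1000] [153.849 144.067] [0.5841 0.0338 0.037 ]
[ 44 142   4  21  56] [160.46428571 192.125     ] [0.569  0.0857 0.037 ]
panel n [0.55831102 0.12526255 0.82012078] tilt 34.903113657525616 az 12.645465078260457 z at c0 [0.5809628  0.02626047 0.03977433]
```

View pics/w1c.png

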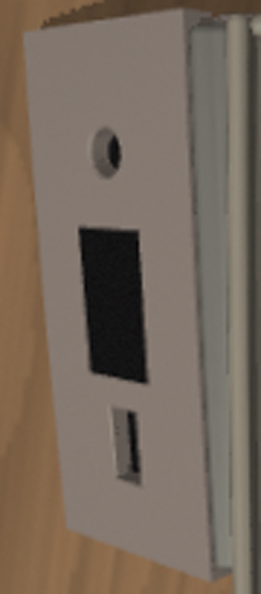

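The wrist picture shows the knob at (402,273), the round recess at (236,145) and the oblong recess at (250,301). The knob's radius comes out at 19.0 mm, its top at z 0.167 and the panel tilt at 34.9°, all as given. Going down for the grasp.

```bash
python3 go.py .4734 .0137 .157 102.65
```

```text
delta mm [-1.050e+01  1.128e+02  1.000e-01] rot [-0.0003  0.0058 -0.0017] rows~ 2.7
now 1.5333 [0.4711 0.0241 0.2697] [-8.9980e+01  1.0000e-01  1.0298e+02] F [ 2.85 -2.12  1.85] w 0.0858 q [ 0.47  0.01 -0.39  0.   -1.17 -0.25]
```

Emit:
servo_tool(
  series=[0,30,0,0,0,0,1,0,50,0,0,0,0,1,0,60,0,0,0,0,1,0,60,0,0,0,0,1,0,60,0,0,0,0,1,0,60,0,0,0,0,1,0,60,0,0,0,0,1,0,60,0,0,0,0,1],
)

```text
clock: 2.2
ee_pos: [0.4696, 0.0321, 0.2106]
orientation: [-1.573, -0.0, 1.802]
ft_force: [-1.1, -0.3, -0.5]
grip_width: 0.0854
```

```bash
python3 go.py .4734 .0137 .157 102.65;  python3 - <<'E'
from h import *
st=readout.state();p,d=snapshot('wrist');np.savez('w2.npz',p=p,d=d,**{k:st[k] for k in('ee_pos','orientation')})
W=st;C=cam('wrist',W)
P=pts(C,d)
m=((P[...,2]>.1345)&(P[...,2]<.172)&(np.hypot(P[...,0]-.4725,P[...,1]-.0145)<.04)).astype(np.uint8)
m=cv2.morphologyEx(m,cv2.MORPH_OPEN,np.ones((3,3)))
cs,_=cv2.findContours(m,0,1);c=max(cs,key=len);(u,v),r=cv2.minEnclosingCircle(c);print('knob px',u*800/512,v*800/512,r)
k=onplane(C,[(u,v)],.153)[0];print('knob',k, 'r mm',r*(C[3][2]-.153)/C[0][0,0])
E
```

```text
delta mm [-18.8  53.6   0.6] rot [0.0019 0.0101 0.0003] rows~ 1.4
now 2.2 [0.4696 0.0321 0.2106] [-9.0110e+01 -2.0000e-02  1.0323e+02] F [-1.14 -0.33 -0.5 ] w 0.0854 q [ 0.49  0.05 -0.49  0.   -1.03 -0.26]
knob px 403.99584770202637 305.7995080947876 35.00926208496094
knob [0.4735085  0.01382704 0.153     ] r mm 0.01873475729587281
```

Emit:
servo_tool(
  series=[-19,0,0.5,0,0.01,0,1,-19,15,0.5,0,0.01,0,1,-19,30,0.5,0,0.01,0,1,-19,45,0.5,0,0.01,0,1,-19,53,0.5,0,0.01,0,1,-19,53,0.5,0,0.01,0,1,-19,53,0.5,0,0.01,0,1,-19,53,0.5,0,0.01,0,1],
)

```text
clock: 2.92
ee_pos: [0.4735, 0.0132, 0.1574]
orientation: [-1.572, 0.0, 1.791]
ft_force: [-0.4, 0.1, -0.2]
grip_width: 0.0857
```

```bash
python3 go.py .4734 .0137 .157 102.65
```

```text
delta mm [0.5 0.4 0. ] rot [ 0.0012 -0.0003 -0.0001] rows~ 0.0
now 2.9167 [0.4735 0.0132 0.1574] [-90.07   0.   102.63] F [-0.38  0.15 -0.19] w 0.0857 q [ 0.44  0.12 -0.55  0.   -0.9  -0.22]
```

Emit:
servo_tool(
  series=[0,0,0,0,0,0,0,0,0,0,0,0,0,0,0,0,0,0,0,0,0,0,0,0,0,0,0,0,0,0,0,0,0,0,0,0,0,0,0,0,0,0,0,0,0,0,0,0,0,0,0,0,0,0,0,0],
  grip_force=45,
)

```text
clock: 3.58
ee_pos: [0.4738, 0.0132, 0.1572]
orientation: [-1.573, 0.0, 1.791]
ft_force: [1.9, 0.6, 4.8]
grip_width: 0.0358
```

```bash
python3 go.py .4734 .0137 .157 102.65
```

```text
delta mm [0.6 0.2 0.2] rot [ 0.0018 -0.0004 -0.    ] rows~ 0.0
now 3.5833 [0.4738 0.0132 0.1572] [-90.1    0.   102.63] F [1.9  0.56 4.8 ] w 0.0358 q [ 0.44  0.12 -0.55  0.   -0.9  -0.22]
```

Emit:
servo_tool(
  series=[0,-3,0,0,0,0,0,0,-9,0,0,0,0,0,0,-20,0,0,0,0,0,0,-35,0,0,0,0,0,0,-50,0,0,0,0,0,0,-65,0,0,0,0,0,0,-72,0,0,0,0,0,0,-75,0,0,0,0,0],
)

```text
clock: 4.25
ee_pos: [0.4727, 0.013, 0.2323]
orientation: [-1.571, -0.0, 1.791]
ft_force: [0.2, -0.4, -2.9]
grip_width: 0.0352
```

```bash
python3 go.py .598 -.333 .23 102.65;python3 - <<'E'
from h import *
p,d=snapshot('scene');cv2.imwrite('pics/s3.png',cv2.resize(p[120:280,150:350,::-1],None,fx=3,fy=3))
E
```

```text
delta mm [-364.9    2.2  -46.8] rot [ 0.0005 -0.001   0.0004] rows~ 8.8
now 4.25 [0.4727 0.013  0.2323] [-9.0030e+01 -2.0000e-02  1.0259e+02] F [ 0.15 -0.41 -2.91] w 0.0352 q [ 0.44  0.04 -0.45 -0.   -1.08 -0.22]
```

View pics/s3.png

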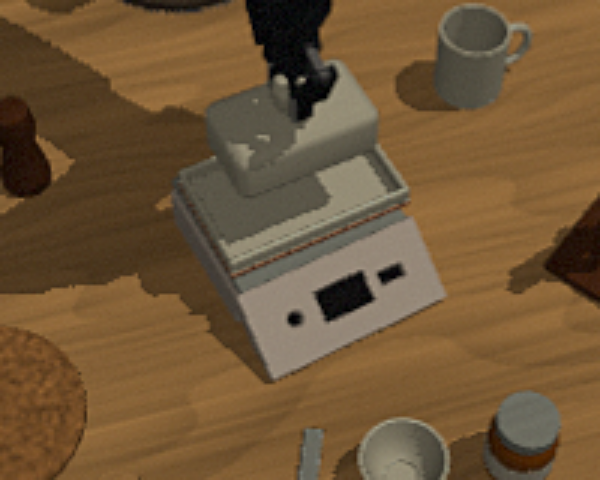

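Emit:
servo_tool(
  series=[-10,0,-1,0,0,0,0,-35,0,-4,0,0,0,0,-70,0,-9,0,0,0,0,-110,0,-14,0,0,0,0,-150,0,-19,0,0,0,0,-190,0,-24,0,0,0,0,-230,0,-29,0,0,0,0,-268,0,-34,0,0,0,0],
)

```text
clock: 4.97
ee_pos: [0.5641, -0.2438, 0.2298]
orientation: [-1.568, -0.001, 1.79]
ft_force: [0.9, 1.9, -2.8]
grip_width: 0.0352
```

Emit:
servo_tool(
  series=[-35,0,-5,0,0,0,0,-63,0,-8,0,0,0,0,-84,0,-11,0,0,0,0,-95,0,-12,0,0,0,0,-97,0,-12.5,0,0,0,0,-97,0,-12.5,0,0,0,0,-97,0,-12.5,0,0,0,0,-97,0,-12.5,0,0,0,0],
)

```text
clock: 5.63
ee_pos: [0.5977, -0.3321, 0.2315]
orientation: [-1.571, -0.0, 1.792]
ft_force: [-0.3, 0.0, -3.4]
grip_width: 0.0353
```

```bash
python3 go.py .599 -.333 .11 102.65;python3 - <<'E'
from h import *
st=readout.state();p,d=snapshot('wrist');cv2.imwrite('pics/w4.png',cv2.resize(p[:,:,::-1],(640,480)));C=cam('wrist',st)
print('trivet centre px(640)',proj(C,[.599,-.333,.01])*1.25)
P=pts(C,d);np.savez('w4.npz',p=p,d=d,**{k:st[k] for k in('ee_pos','orientation')})
p,d=snapshot('scene');cv2.imwrite('pics/s4.png',cv2.resize(p[150:310,70:270,::-1],None,fx=3,fy=3))
E
```

```text
delta mm [ -1.2 121.5  -1.1] rot [-0.0002  0.0001  0.0004] rows~ 2.9
now 5.6333 [ 0.5977 -0.3321  0.2315] [-8.9990e+01 -2.0000e-02  1.0266e+02] F [-0.3   0.03 -3.37] w 0.0353 q [-0.22  0.39  0.   -0.   -1.19  0.44]
trivet centre px(640) [[321.69058198 206.43858228]]
```

View pics/w4.png

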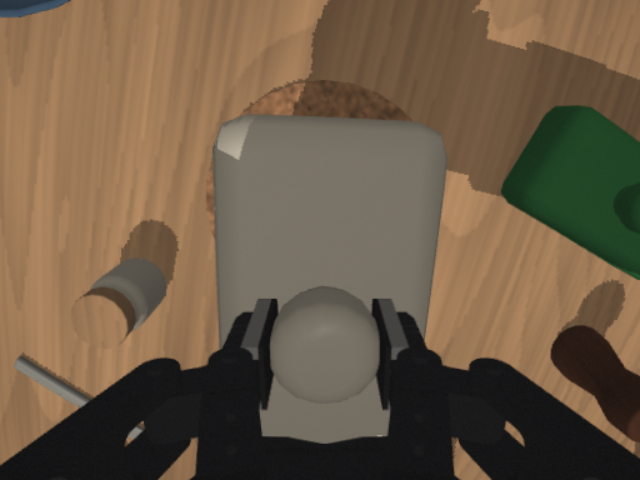

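View pics/s4.png

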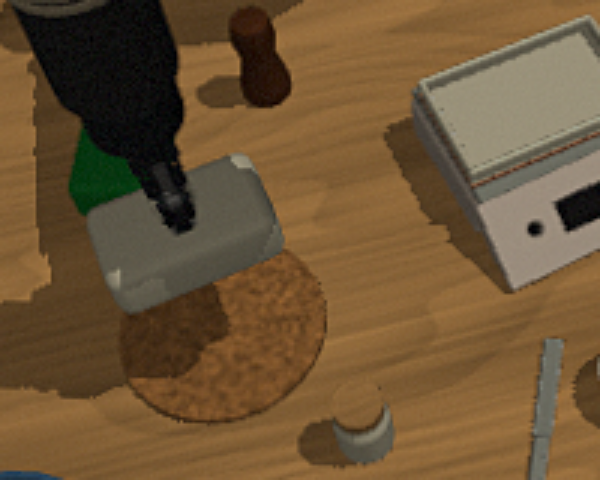

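Emit:
servo_tool(
  series=[-1,10,-1,0,0,0,0,-1,32,-1,0,0,0,0,-1,58,-1,0,0,0,0,-1,84,-1,0,0,0,0,-1,106,-1,0,0,0,0,-1,119,-1,0,0,0,0,-1,125,-1,0,0,0,0,-1,126,-1,0,0,0,0],
)

```text
clock: 6.4
ee_pos: [0.5984, -0.3333, 0.1038]
orientation: [-1.568, -0.001, 1.791]
ft_force: [-0.5, 0.3, -2.6]
grip_width: 0.0354
```

Emit:
servo_tool(
  series=[0,1,0,0,0,0,0,0,2,0,0,0,0,0,0,3,0,0,0,0,0,0,4,0,0,0,0,0,0,5,0,0,0,0,0,0,6,0,0,0,0,0,0,7,0,0,0,0,0,0,7,0,0,0,0,0],
)

```text
clock: 7.07
ee_pos: [0.599, -0.3338, 0.0984]
orientation: [-1.571, -0.0, 1.791]
ft_force: [0.4, -0.5, -4.8]
grip_width: 0.035
```

Emit:
servo_tool(
  series=[0,0.5,0,0,0,0,0,0,1,0,0,0,0,0,0,1.5,0,0,0,0,0,0,1.5,0,0,0,0,0,0,2,0,0,0,0,0,0,2,0,0,0,0,0,0,2,0,0,0,0,0,0,2,0,0,0,0,0],
)

```text
clock: 7.73
ee_pos: [0.5992, -0.3339, 0.0966]
orientation: [-1.571, 0.0, 1.791]
ft_force: [0.7, -0.5, -3.6]
grip_width: 0.0353
```

```bash
python3 go.py .599 -.333 .096 102.65
```

```text
delta mm [ 0.9  0.6 -0. ] rot [ 0.     -0.0008 -0.0001] rows~ 0.0
now 7.7333 [ 0.5992 -0.3339  0.0966] [-90.     0.   102.61] F [ 0.71 -0.46 -3.63] w 0.0353 q [-0.22  0.5  -0.15  0.   -0.93  0.44]
```

Emit:
servo_tool(
  series=[0,0.5,0,0,0,0,0,0,0.5,0,0,0,0,0,0,1,0,0,0,0,0,0,1,0,0,0,0,0,0,1.5,0,0,0,0,0,0,1.5,0,0,0,0,0,0,1.5,0,0,0,0,0,0,1.5,0,0,0,0,0],
)

```text
clock: 8.4
ee_pos: [0.5996, -0.3339, 0.0961]
orientation: [-1.572, 0.001, 1.791]
ft_force: [-0.8, 3.3, 5.9]
grip_width: 0.0354
```

Contact (force went from -3.6 to +5.9 N). Opening the fingers, then lifting clear.

Emit:
servo_tool(
  series=[0,0,0,0,0,0,1,0,0,0,0,0,0,1,0,0,0,0,0,0,1,0,0,0,0,0,0,1,0,0,0,0,0,0,1,0,0,0,0,0,0,1,0,0,0,0,0,0,1,0,0,0,0,0,0,1],
)

```text
clock: 9.07
ee_pos: [0.5992, -0.3339, 0.095]
orientation: [-1.571, -0.0, 1.791]
ft_force: [-0.5, 0.6, 0.1]
grip_width: 0.0852
```

Emit:
servo_tool(
  series=[0,-5,0,0,0,0,1,0,-20,0,0,0,0,1,0,-45,0,0,0,0,1,0,-75,0,0,0,0,1,0,-105,0,0,0,0,1,0,-130,0,0,0,0,1,0,-145,0,0,0,0,1,0,-150,0,0,0,0,1],
)

```text
clock: 9.73
ee_pos: [0.6003, -0.3344, 0.2494]
orientation: [-1.575, 0.003, 1.791]
ft_force: [-0.2, -0.3, 0.5]
grip_width: 0.0853
```

```bash
python3 go.py .6 .1 .25 102.65; python3 - <<'E'
from h import *
st=readout.state();p,d=snapshot('wrist');cv2.imwrite('pics/w5.png',cv2.resize(p[:,:,::-1],(640,480)));C=cam('wrist',st)
P=pts(C,d)
m=((P[...,2]>.074)&(P[...,2]<.12)&(np.hypot(P[...,0]-.599,P[...,1]+.333)<.04)).astype(np.uint8)
m=cv2.morphologyEx(m,cv2.MORPH_OPEN,np.ones((3,3)))
cs,_=cv2.findContours(m,0,1);c=max(cs,key=len);(u,v),r=cv2.minEnclosingCircle(c);k=onplane(C,[(u,v)],.092)[0];print('knob',k,P[m>0][:,2].max())
E
```

```text
delta mm [424.   -1.6 -94.7] rot [ 0.0047 -0.0005 -0.0032] rows~ 10.4
now 9.7333 [ 0.6003 -0.3344  0.2494] [-90.27   0.18 102.62] F [-0.23 -0.27  0.54] w 0.0853 q [-0.22  0.38  0.03  0.   -1.22  0.44]
knob [ 0.59909468 -0.33328603  0.092     ] 0.10656138909429885
```

View pics/w5.png

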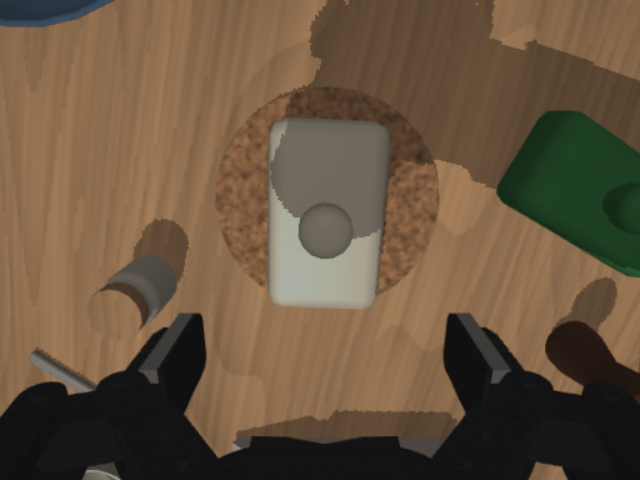

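The cover stands centred on the trivet, with its knob at (325,231) on the 640-wide picture: measured (0.599, -0.333), top z 0.1066. Next I look at the panel on the way to the stand.

```bash
python3 go.py .61 -.02 .25 126
```

```text
delta mm [304.5  -2.  -78.4] rot [ 0.0034 -0.4081 -0.0032] rows~ 7.5
now 9.7833 [ 0.6    -0.3343  0.2485] [-90.23   0.14 102.62] F [ 0.35 -0.74  0.13] w 0.0855 q [-0.22  0.38  0.03  0.   -1.22  0.44]
```

Emit:
servo_tool(
  series=[20,0,-5,0,-0.05,0,1,60,0,-15,0,-0.1,0,1,100,0,-25,0,-0.15,0,1,140,0,-35,0,-0.22,0,1,180,0,-46,0,-0.28,0,1,220,0,-57,0,-0.34,0,1,260,0,-68,0,-0.4,0,1,290,0,-75,0,-0.408,0,1],
)

```text
clock: 10.45
ee_pos: [0.6083, -0.0316, 0.2438]
orientation: [-1.57, -0.001, 2.203]
ft_force: [0.3, 0.4, 0.1]
grip_width: 0.0852
```

Emit:
servo_tool(
  series=[12,0,2,0,0,0,1,12,0,2,0,0,0,1,12,0,2,0,0,0,1,12,0,2,0,0,0,1,12,0,2,0,0,0,1,12,0,2,0,0,0,1,12,0,2,0,0,0,1,12,0,2,0,0,0,1],
)

```text
clock: 11.12
ee_pos: [0.6004, -0.0266, 0.245]
orientation: [-1.571, -0.0, 2.198]
ft_force: [-0.5, 0.8, 0.6]
grip_width: 0.0853
```

```bash
python3 - <<'E'
from h import *
st=readout.state();p,d=snapshot('wrist');np.savez('w6.npz',p=p,d=d,**{k:st[k] for k in('ee_pos','orientation')})
cv2.imwrite('pics/w6.png',cv2.resize(p[:,:,::-1],(800,600)))
C=cam('wrist',st);u,v=proj(C,[.593,-.02,.035])[0].astype(int);print(u,v,st['ee_pos'],st['orientation'])
x0,y0=u-30,v-30
print(x0,y0);cv2.imwrite('pics/w6c.png',cv2.resize(p[y0:y0+60,x0:x0+60,::-1],None,fx=9,fy=9,interpolation=cv2.INTER_CUBIC))
E
python3 go.py .59 .3 .28 126
```

```text
260 177 [ 0.60043897 -0.02664408  0.24496767] [-1.57068249e+00 -6.38739206e-05  2.19768831e+00]
230 147
delta mm [ 270.5  -35.  -183.2] rot [-0.0001 -0.0012  0.    ] rows~ 7.9
now 11.1667 [ 0.6004 -0.0265  0.245 ] [-89.99  -0.   125.93] F [-0.35 -0.22  0.55] w 0.0856 q [ 0.28  0.24 -0.17  0.   -1.16  0.35]
```

View pics/w6.png

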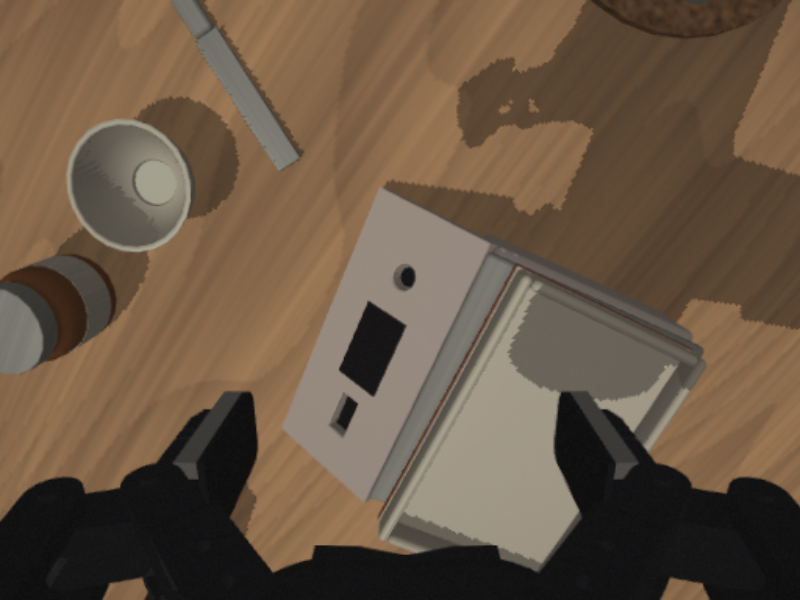

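View pics/w6c.png

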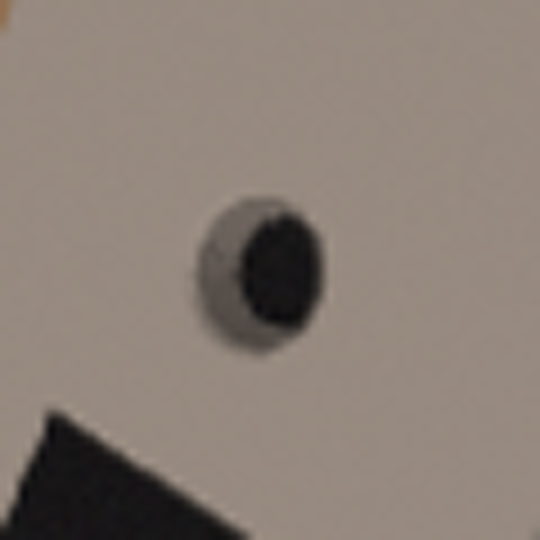

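```bash
python3 - <<'E'
from h import *
W=dict(np.load('w6.npz'));C=cam('wrist',W);p,d=W['p'],W['d'];P=pts(C,d)
uv=(230+260.5/9-.5,147+275.5/9-.5)
poly=np.array([(385,195),(485,250),(365,490),(290,425)])*.64
m=np.zeros(d.shape,np.uint8);cv2.fillPoly(m,[poly.astype(int)],1);m=cv2.erode(m,np.ones((5,5)))
g=cv2.cvtColor(p,cv2.COLOR_RGB2GRAY);m=(m>0)&(cv2.erode(g,np.ones((9,9)))>90)
Q=P[m];c0=np.median(Q,0);c0=Q.mean(0);V=np.linalg.svd(Q-c0,full_matrices=False)[2];n=V[2]*np.sign(V[2][2])
print('n',n,np.degrees(np.arccos(n[2])),'az',np.degrees(np.arctan2(n[1],n[0])),'rms',np.std((Q-c0)@n))
r=rays(C,[uv])[0];t=((c0-C[3])@n)/(r@n);X=C[3]+r*t;print('recess centre (depth plane)',X,'at z.037',onplane(C,[uv],.037))
# display corners edges -> azimuth
ds=(cv2.inRange(g,0,45)); n_,l,s,ce=cv2.connectedComponentsWithStats(ds)
for i in range(1,n_):
    if 100<s[i,4]<3000 and 180<ce[i][0]<300 and 150<ce[i][1]<300:
        cs,_=cv2.findContours((l==i).astype(np.uint8),0,1);w=C[3]+(lambda r:r*(((c0-C[3])@n)/(r@n))[:,None])(rays(C,cs[0].reshape(-1,2)));
        e1=np.array([-n[1],n[0],0]);e1/=np.linalg.norm(e1);e2=np.cross(n,e1);q=((w-c0)@np.c_[e1,e2]*1000).astype(np.float32);print(ce[i],s[i],cv2.minAreaRect(q))
E
```

```text
n [0.82334503 0.21745807 0.52422795] 58.383716030056604 az 14.794856813437491 rms 0.016629857608061096
recess centre (depth plane) [ 0.59554608 -0.0197426   0.03760801] at z.037 [[ 0.59545761 -0.01961805  0.037     ]]
[237.49771341 222.47179878] [ 217  193   42   60 1312] ((19.339815139770508, -10.703235626220703), (49.158870697021484, 66.31636047363281), 87.36534881591797)
[221.64705882 263.93382353] [216 254  13  21 136] ((70.18245697021484, -7.9798903465271), (13.826004981994629, 25.780330657958984), 88.07156372070312)
```

```bash
python3 - <<'E'
from h import *
n=None
for f,uv in (('w1.npz',(115+106.5/2.9-.5,40+153.5/2.9-.5)),('w6.npz',(230+260.5/9-.5,147+275.5/9-.5))):
    W=dict(np.load(f));C=cam('wrist',W);p,d=W['p'],W['d'];P=pts(C,d)
    c=onplane(C,[uv],.037)[0]
    a=np.radians(12.65);e=np.array([np.cos(a),np.sin(a),0]);y=np.array([np.sin(a),-np.cos(a),0])
    q=(P-c);xs=q@e;ys=q@y
    m=(abs(xs)<.025)&(ys<.012)&(ys>-.12)&(P[...,2]>.01)&(P[...,2]<.065)&(d>0)&(cv2.cvtColor(p,cv2.COLOR_RGB2GRAY)>90)
    Q=P[m]
    for _ in range(4):
        A=np.c_[Q[:,:2],np.ones(len(Q))];k=np.linalg.lstsq(A,Q[:,2],rcond=None)[0];r=Q[:,2]-A@k;Q=Q[abs(r)<max(2*np.median(abs(r)),.002)]
    n=np.array([-k[0],-k[1],1]);n/=np.linalg.norm(n);c0=Q.mean(0)
    rr=rays(C,[uv])[0];X=C[3]+rr*((c0-C[3])@n)/(rr@n)
    print(f,len(Q),'tilt',np.degrees(np.arccos(n[2])),'az',np.degrees(np.arctan2(n[1],n[0])),X,c)
E
```

```text
w1.npz 2942 tilt 34.935837696003524 az 12.65510101279026 [ 0.59507215 -0.01874329  0.03731755] [ 0.59517096 -0.01872181  0.037     ]
w6.npz 3963 tilt 34.98106955287338 az 12.515498048986293 [ 0.59544989 -0.0196072   0.036947  ] [ 0.59545761 -0.01961805  0.037     ]
```

Emit:
servo_tool(
  series=[30,-4,-20,0,0,0,1,65,-9,-44,0,0,0,1,100,-14,-68,0,0,0,1,135,-19,-92,0,0,0,1,170,-24,-116,0,0,0,1,205,-29,-140,0,0,0,1,238,-34,-163,0,0,0,1,265,-35,-180,0,0,0,1],
)

```text
clock: 11.83
ee_pos: [0.5904, 0.2968, 0.2811]
orientation: [-1.572, 0.0, 2.199]
ft_force: [0.8, -0.5, 0.0]
grip_width: 0.0855
```

Emit:
servo_tool(
  series=[10,0,-5,0,0,0,1,10,0,-5,0,0,0,1,10,0,-5,0,0,0,1,10,0,-5,0,0,0,1,10,0,-5,0,0,0,1,10,0,-5,0,0,0,1,10,0,-5,0,0,0,1,10,0,-5,0,0,0,1],
)

```text
clock: 12.5
ee_pos: [0.5887, 0.3045, 0.2803]
orientation: [-1.571, -0.0, 2.198]
ft_force: [1.0, -0.1, -0.1]
grip_width: 0.0852
```

```bash
python3 - <<'E'
from h import *
st=readout.state();p,d=snapshot('wrist');np.savez('w7.npz',p=p,d=d,**{k:st[k] for k in('ee_pos','orientation')})
cv2.imwrite('pics/w7.png',cv2.resize(p[:,:,::-1],(800,600)))
print(st['ee_pos'],st['orientation'])
E
```

```text
[0.58873574 0.30448391 0.28031268] [-1.57107563e+00 -1.27251315e-05  2.19776196e+00]
```

View pics/w7.png

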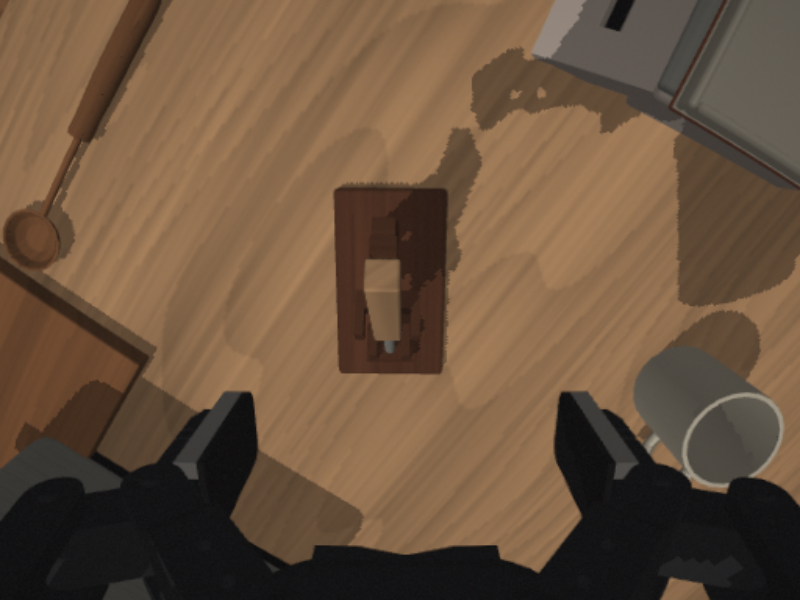

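```bash
python3 - <<'E'
from h import *
W=dict(np.load('w7.npz'));C=cam('wrist',W);p,d=W['p'],W['d'];P=pts(C,d)
x0,y0=200,110
cv2.imwrite('pics/w7c.png',cv2.resize(p[y0:y0+140,x0:x0+100,::-1],None,fx=4.2,fy=4.2,interpolation=cv2.INTER_CUBIC))
# stand foot outline on counter depth
h=cv2.cvtColor(p,cv2.COLOR_RGB2HSV)
m=(P[...,2]>.006)&(P[...,2]<.2);mm=np.zeros(d.shape,np.uint8);mm[110:250,205:295]=m[110:250,205:295]
Q=P[mm>0];print(Q.shape,Q[:,2].max())
cs,_=cv2.findContours(mm,0,1);c=max(cs,key=cv2.contourArea);
R0=Rm(W['orientation'])
low=[q for q in c.reshape(-1,2) if P[q[1],q[0],2]<.03]
w=np.array([P[q[1],q[0]] for q in low]);print('foot rect',cv2.minAreaRect((w[:,:2]*1000).astype(np.float32)),np.median(w[:,2]))
for k,uv in dict(endc=(382.5,275),eL=(364,290),eR=(400.5,291)).items():
    u=(np.array(uv)+.5)*.64-.5;print(k,onplane(C,[u],.1548).round(4),P[int(u[1]),int(u[0])].round(4))
E
```

```text
(8245, 3) 0.1600678549382927
foot rect ((579.7257690429688, 336.0936279296875), (85.25514221191406, 150.25082397460938), 35.40052032470703) 0.010237162350233586
endc [[0.6049 0.3    0.1548]] [0.6057 0.2997 0.1551]
eL [[0.6079 0.3115 0.1548]] [0.5952 0.351  0.0113]
eR [[0.5931 0.3014 0.1548]] [0.5922 0.3029 0.1483]
```

View pics/w7c.png

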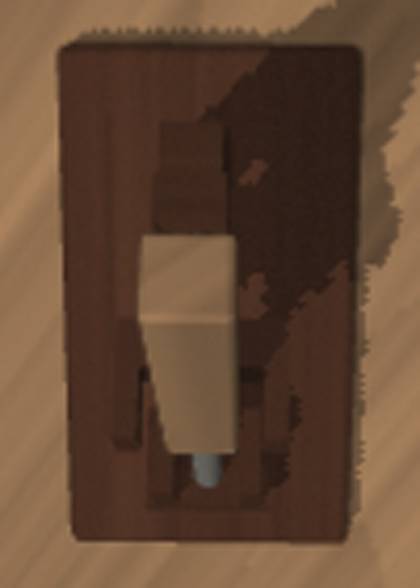

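The close crop shows the pick with its end-face centre at (382,275) and the rod tip at (390,347) in the 800-wide picture. The foot measures 85.3 x 150.3 mm as given, and the lean azimuth is 125.4°.

```bash
python3 go.py .5917 .3186 .125 125.4
```

```text
delta mm [  9.5 155.3 -10.6] rot [0.0002 0.0094 0.    ] rows~ 3.7
now 12.55 [0.5887 0.3047 0.2803] [-90.01  -0.   125.94] F [-0.34  0.54  1.21] w 0.0852 q [ 0.77  0.32  0.02 -0.   -1.27 -0.14]
```

Emit:
servo_tool(
  series=[9.5,15,-10.5,0,0.009,0,1,9.5,35,-10.5,0,0.009,0,1,9.5,55,-10.5,0,0.009,0,1,9.5,70,-10.5,0,0.009,0,1,9.5,80,-10.5,0,0.009,0,1,9.5,85,-10.5,0,0.009,0,1,9.5,85,-10.5,0,0.009,0,1,9.5,85,-10.5,0,0.009,0,1],
)

```text
clock: 13.22
ee_pos: [0.5918, 0.3193, 0.1955]
orientation: [-1.571, 0.0, 2.19]
ft_force: [-0.5, -0.6, 0.1]
grip_width: 0.0852
```

```bash
python3 go.py .5917 .3186 .125 125.4; python3 - <<'E'
from h import *
st=readout.state();p,d=snapshot('wrist');np.savez('w8.npz',p=p,d=d,**{k:st[k] for k in('ee_pos','orientation')})
cv2.imwrite('pics/w8.png',cv2.resize(p[:,:,::-1],(800,600)))
C=cam('wrist',st);print(proj(C,[[.605,.2999,.1548],[.5519,.3747,.024]])/.64)
E
```

```text
delta mm [-0.5 70.5  0.5] rot [ 0.0005  0.0012 -0.0002] rows~ 1.7
now 13.2167 [0.5918 0.3193 0.1955] [-9.0030e+01  1.0000e-02  1.2547e+02] F [-0.46 -0.63  0.06] w 0.0852 q [ 0.78  0.39 -0.07  0.   -1.11 -0.17]
[[404.50253528 306.38725272]
 [404.47769583 384.76642708]]
```

View pics/w8.png

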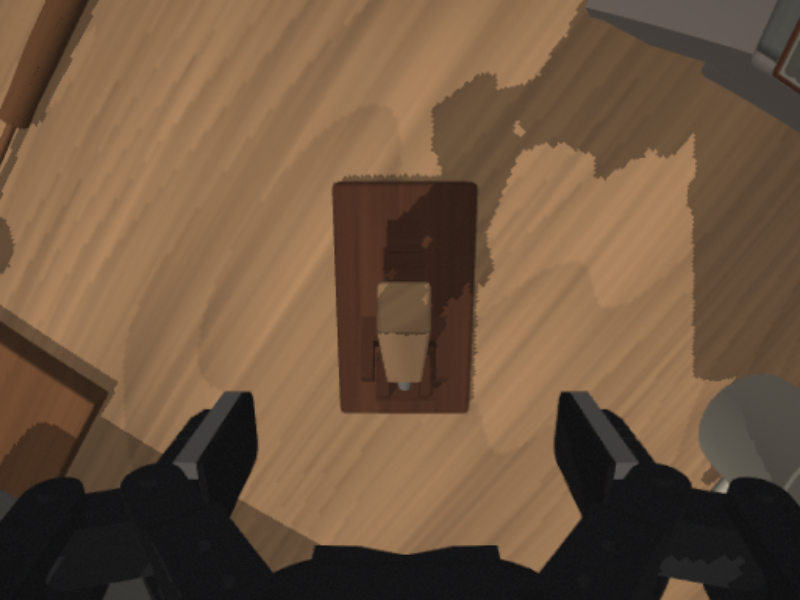

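The handle is symmetric about the finger midline, with its end face at (404,308) against a prediction of (404,306). Descending.

Emit:
servo_tool(
  series=[-0.5,12,0.5,0,0.001,0,1,-0.5,26,0.5,0,0.001,0,1,-0.5,40,0.5,0,0.001,0,1,-0.5,54,0.5,0,0.001,0,1,-0.5,65,0.5,0,0.001,0,1,-0.5,70.5,0.5,0,0.001,0,1,-0.5,70.5,0.5,0,0.001,0,1,-0.5,70.5,0.5,0,0.001,0,1],
)

```text
clock: 13.93
ee_pos: [0.5915, 0.3185, 0.1248]
orientation: [-1.571, 0.0, 2.189]
ft_force: [0.7, 0.3, 0.8]
grip_width: 0.0853
```

```bash
python3 go.py .5917 .3186 .125 125.4
```

```text
delta mm [-0.  -0.2 -0.2] rot [ 0.0002  0.0003 -0.0002] rows~ 0.0
now 13.9333 [0.5915 0.3185 0.1248] [-9.0010e+01  1.0000e-02  1.2542e+02] F [0.65 0.25 0.75] w 0.0853 q [ 0.78  0.45 -0.15  0.   -0.96 -0.17]
```

Emit:
servo_tool(
  series=[0,0,0,0,0,0,0.1,0,0,0,0,0,0,0.1,0,0,0,0,0,0,0,0,0,0,0,0,0,0,0,0,0,0,0,0,0,0,0,0,0,0,0,0,0,0,0,0,0,0,0,0,0,0,0,0,0,0],
  grip_force=70,
)

```text
clock: 14.6
ee_pos: [0.5916, 0.3187, 0.125]
orientation: [-1.572, 0.0, 2.189]
ft_force: [-0.3, 1.0, 2.6]
grip_width: 0.0173
```

```bash
python3 go.py .5917 .3186 .125 125.4;python3 - <<'E'
from h import *
p,d=snapshot('wrist');cv2.imwrite('pics/w9.png',cv2.resize(p[:,:,::-1],(640,480)))
E
```

```text
delta mm [-0.1  0.  -0. ] rot [ 0.0009  0.0003 -0.    ] rows~ 0.0
now 14.6 [0.5916 0.3187 0.125 ] [-90.05   0.   125.41] F [-0.27  1.02  2.58] w 0.0173 q [ 0.78  0.45 -0.15  0.   -0.96 -0.17]
```

View pics/w9.png

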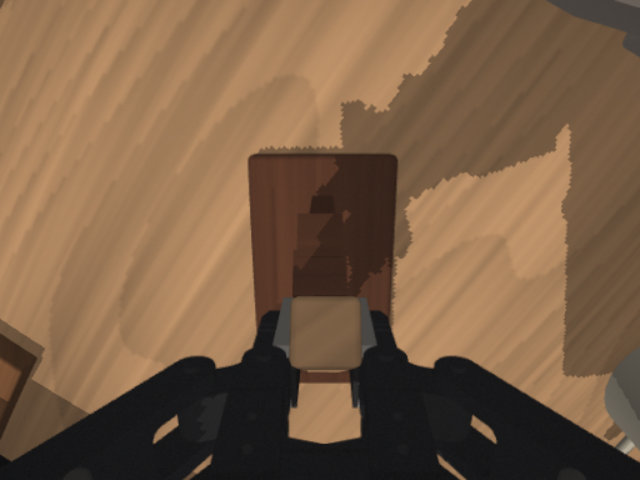

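Emit:
servo_tool(
  series=[0,-3,0,0,0,0,0,0,-10,0,0,0,0,0,0,-25,0,0,0,0,0,0,-50,0,0,0,0,0,0,-80,0,0,0,0,0,0,-105,0,0,0,0,0,0,-125,0,0,0,0,0,0,-130,0,0,0,0,0],
)

```text
clock: 15.32
ee_pos: [0.5925, 0.319, 0.2594]
orientation: [-1.576, 0.0, 2.189]
ft_force: [0.7, 0.1, -0.5]
grip_width: 0.0171
```

```bash
python3 - <<'E'
import numpy as np
a=np.radians(12.6);n=np.array([.5736*np.cos(a),.5736*np.sin(a),.8192]);face=np.array([.5953,-.0193,.0371])-.007*n
for s in (.06,.02,.0,-.003,-.005,-.0055):
    tip=face+n*s;g=tip+n*.12;print(s,'tip',tip.round(4),'grip',g.round(4),'TCP',(g+[0,0,.003]).round(4))
E
python3 go.py .6928 .0025 .24 192.6; python3 - <<'E'
from h import *
st=readout.state();p,d=snapshot('scene');cv2.imwrite('pics/s10.png',cv2.resize(p[120:280,240:440,::-1],None,fx=3,fy=3));print(proj(cam('scene'),[.5519,.3747,.154]))
E
```

```text
0.06 tip [ 0.625  -0.0127  0.0805] grip [0.6921 0.0023 0.1788] TCP [0.6921 0.0023 0.1818]
0.02 tip [ 0.6026 -0.0177  0.0477] grip [ 0.6698 -0.0027  0.1461] TCP [ 0.6698 -0.0027  0.1491]
0.0 tip [ 0.5914 -0.0202  0.0314] grip [ 0.6586 -0.0052  0.1297] TCP [ 0.6586 -0.0052  0.1327]
-0.003 tip [ 0.5897 -0.0206  0.0289] grip [ 0.6569 -0.0055  0.1272] TCP [ 0.6569 -0.0055  0.1302]
-0.005 tip [ 0.5886 -0.0208  0.0273] grip [ 0.6558 -0.0058  0.1256] TCP [ 0.6558 -0.0058  0.1286]
-0.0055 tip [ 0.5883 -0.0209  0.0269] grip [ 0.6555 -0.0058  0.1252] TCP [ 0.6555 -0.0058  0.1282]
delta mm [-316.    18.8  101.8] rot [ 0.0049 -1.1723 -0.0035] rows~ 9.4
now 15.3167 [0.5925 0.319  0.2594] [-9.0330e+01  1.0000e-02  1.2543e+02] F [ 0.69  0.11 -0.49] w 0.0171 q [ 0.78  0.35  0.01  0.   -1.23 -0.17]
[[371.05321649 160.20053541]]
```

View pics/s10.png

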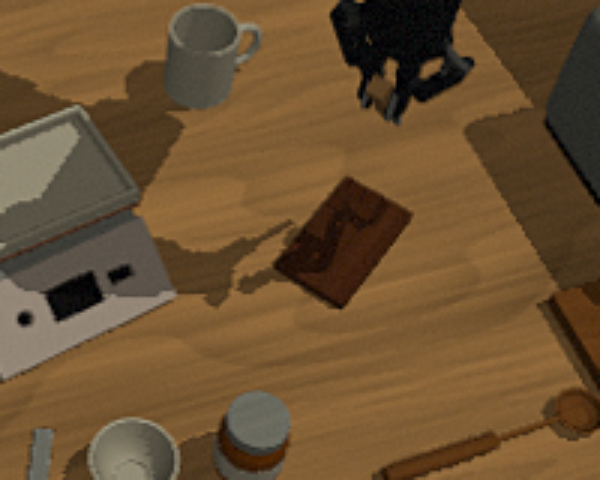

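Emit:
servo_tool(
  series=[-20,1,6,0,-0.1,0,0,-58,3,19,0,-0.22,0,0,-97,5,31,0,-0.34,0,0,-136,8,44,0,-0.46,0,0,-175,10,56,0,-0.58,0,0,-214,12,69,0,-0.7,0,0,-253,15,81,0,-0.82,0,0,-285,17,92,0,-0.94,0,0],
)

```text
clock: 16.03
ee_pos: [0.6812, 0.0301, 0.2359]
orientation: [-1.57, -0.002, 3.134]
ft_force: [1.1, 1.1, -0.2]
grip_width: 0.0172
```

```bash
python3 go.py .6921 .0023 .24 192.6
```

```text
delta mm [-11.1  -4.1  27.7] rot [-2.000e-04 -2.275e-01  2.400e-03] rows~ 1.8
now 16.0333 [0.6812 0.0301 0.2359] [-8.9970e+01 -1.3000e-01  1.7956e+02] F [ 1.11  1.05 -0.17] w 0.0172 q [ 0.33  0.38  0.01 -0.   -1.2   1.23]
```

Emit:
servo_tool(
  series=[-6,-2,14,0,-0.1,0,0,-11,-4,28,0,-0.2,0,0,-11,-4,28,0,-0.228,0,0,-11,-4,28,0,-0.228,0,0,-11,-4,28,0,-0.228,0,0,-11,-4,28,0,-0.228,0,0,-11,-4,28,0,-0.228,0,0,-11,-4,28,0,-0.228,0,0],
)

```text
clock: 16.7
ee_pos: [0.6919, 0.0053, 0.2415]
orientation: [-1.571, -0.0, -2.926]
ft_force: [0.6, -0.5, -0.1]
grip_width: 0.0169
```

```bash
python3 go.py .6921 .0023 .1818 192.6; python3 - <<'E'
from h import *
st=readout.state();pw,dw=snapshot('wrist');ps,ds=snapshot('scene');pt,dt=snapshot('top')
np.savez('v11.npz',pw=pw,dw=dw,ps=ps,ds=ds,pt=pt,dt=dt,**{k:st[k] for k in('ee_pos','orientation')})
cv2.imwrite('pics/w11.png',cv2.resize(pw[:,:,::-1],(640,480)))
R0=Rm(st['orientation']);g=st['ee_pos']+R0[:,1]*.003;tip=g+R0@np.array([.0688,.0983,0]);print('pred tip',tip)
for n,p in(('scene',ps),('top',pt)):
    u,v=proj(cam(n),tip)[0];print(n,u,v);x0,y0=int(u)-40,int(v)-35;print(x0,y0)
    cv2.imwrite(f'pics/{n}11.png',cv2.resize(p[y0:y0+70,x0:x0+80,::-1],None,fx=7,fy=7,interpolation=cv2.INTER_CUBIC))
E
```

```text
delta mm [ 0.5 59.7  3. ] rot [ 0.     -0.0045  0.0002] rows~ 1.4
now 16.7 [0.6919 0.0053 0.2415] [-9.0000e+01 -1.0000e-02 -1.6766e+02] F [ 0.59 -0.5  -0.06] w 0.0169 q [ 0.29  0.39  0.04 -0.   -1.21  1.5 ]
pred tip [ 0.62469077 -0.00939298  0.14018428]
scene 253.6669244923197 213.10752363205367
213 178
top 256.399652257836 167.25015768203698
216 132
```

View pics/w11.png

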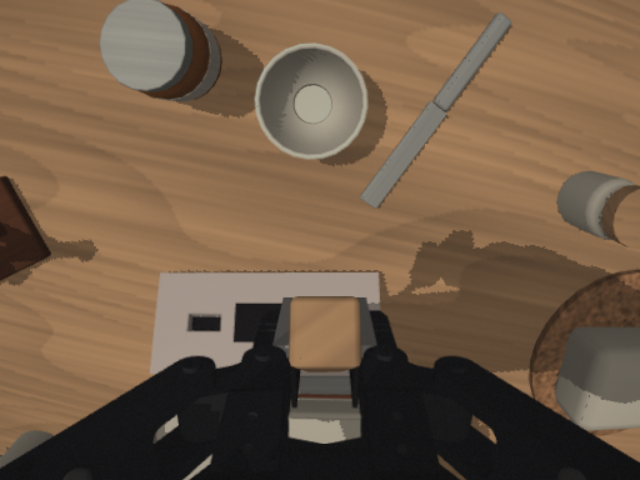

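View pics/scene11.png

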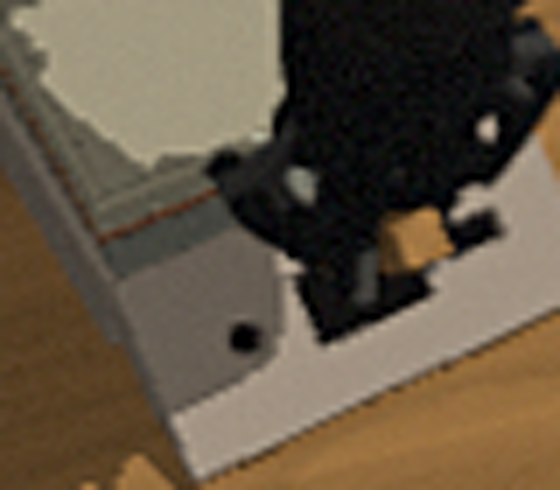

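View pics/top11.png

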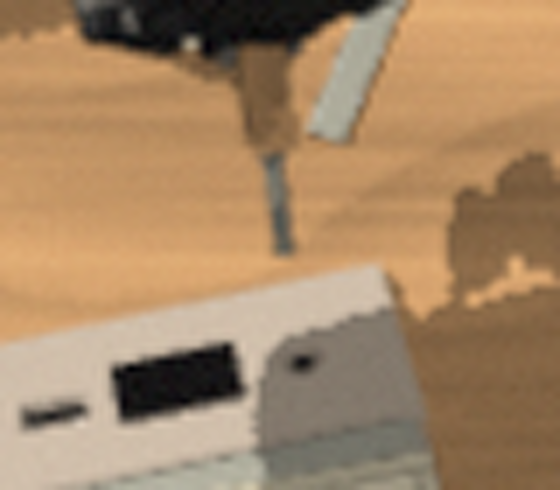

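The top picture puts the tip at (256.1,167.7), against (256.4,167.3) predicted. The round recess lies ahead at crop (303,360). Lining up on the recess axis at 60 mm out, then advancing to 12 mm.

Emit:
servo_tool(
  series=[0.5,10,3,0,-0.0045,0,0,0.5,28,3,0,-0.0045,0,0,0.5,46,3,0,-0.0045,0,0,0.5,57,3,0,-0.0045,0,0,0.5,60,3,0,-0.0045,0,0,0.5,60,3,0,-0.0045,0,0,0.5,60,3,0,-0.0045,0,0,0.5,60,3,0,-0.0045,0,0],
)

```text
clock: 17.52
ee_pos: [0.6929, 0.0017, 0.1827]
orientation: [-1.571, 0.002, -2.922]
ft_force: [0.0, 0.2, -0.5]
grip_width: 0.0168
```

```bash
python3 go.py .6653 -.0037 .1425 192.6
```

```text
delta mm [28.2 40.2 -0.8] rot [-0.0003 -0.     -0.0017] rows~ 1.2
now 17.5167 [0.6929 0.0017 0.1827] [-8.999e+01  1.000e-01 -1.674e+02] F [ 0.03  0.16 -0.46] w 0.0168 q [ 0.28  0.43 -0.04  0.   -1.1   1.51]
```

Emit:
servo_tool(
  series=[7,10,-0.7,0,0,0,0,14,20,-0.7,0,0,0,0,21,30,-0.7,0,0,0,0,26,37,-0.7,0,0,0,0,28,40,-0.7,0,0,0,0,28,40,-0.7,0,0,0,0,28,40,-0.7,0,0,0,0,28,40,-0.7,0,0,0,0],
)

```text
clock: 18.18
ee_pos: [0.6656, -0.0036, 0.1424]
orientation: [-1.571, 0.001, -2.922]
ft_force: [0.6, -0.5, -0.7]
grip_width: 0.0172
```

```bash
python3 go.py .6586 -.0052 .1327 192.6; python3 - <<'E'
from h import *
st=readout.state();pt,dt=snapshot('top');ps,_=snapshot('scene')
R0=Rm(st['orientation']);g=st['ee_pos']+R0[:,1]*.003;tip=g+R0@np.array([.0688,.0983,0]);print('pred tip',tip)
out=[]
for n,p in(('scene',ps),('top',pt)):
    u,v=proj(cam(n),tip)[0];x0,y0=int(u)-24,int(v)-24;print(n,u,v,'crop',(u-x0+.5)*8,(v-y0+.5)*8)
    out.append(cv2.resize(p[y0:y0+48,x0:x0+48,::-1],None,fx=8,fy=8,interpolation=cv2.INTER_CUBIC))
cv2.imwrite('pics/v12.png',np.hstack(out))
E
```

```text
delta mm [7.2 9.7 0. ] rot [-0.0002 -0.     -0.0015] rows~ 0.3
now 18.1833 [ 0.6656 -0.0036  0.1424] [-8.999e+01  8.000e-02 -1.674e+02] F [ 0.6  -0.54 -0.74] w 0.0172 q [ 0.29  0.43 -0.15  0.   -0.99  1.5 ]
pred tip [ 0.59860977 -0.0186042   0.0410441 ]
scene 248.09288759465477 225.29177403237958 crop 196.74310075723815 198.33419225903663
top 258.2830625426832 181.32604119325327 crop 198.26450034146546 198.6083295460262
```

View pics/v12.png

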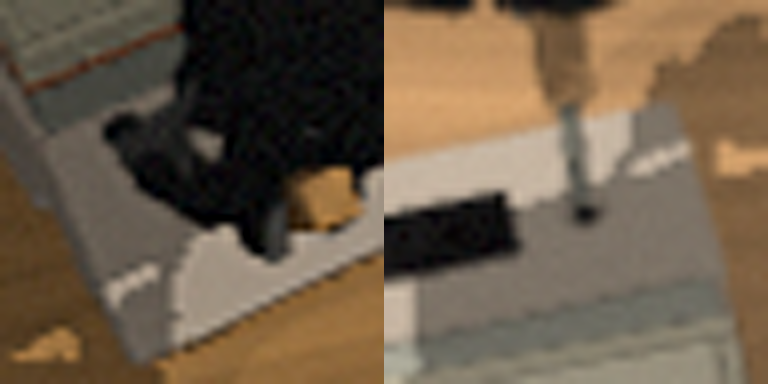

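Emit:
servo_tool(
  series=[2,2.7,0,0,0,0,0,4,5.5,0,0,0,0,0,6,8.2,0,0,0,0,0,7,9.7,0,0,0,0,0,7.6,10.5,0,0,0,0,0,8.2,11.3,0,0,0,0,0,8.2,11.3,0,0,0,0,0,8.2,11.3,0,0,0,0,0],
)

```text
clock: 18.95
ee_pos: [0.6571, -0.0055, 0.1306]
orientation: [-1.571, 0.001, -2.922]
ft_force: [0.2, 0.0, 2.0]
grip_width: 0.0174
```

```bash
python3 go.py .6558 -.0058 .1286 192.6
```

```text
delta mm [1.3 2.  0. ] rot [-0.0001 -0.0001 -0.0007] rows~ 0.1
now 18.95 [ 0.6571 -0.0055  0.1306] [-9.000e+01  4.000e-02 -1.674e+02] F [0.25 0.04 1.99] w 0.0174 q [ 0.29  0.42 -0.18  0.   -0.96  1.5 ]
```

Emit:
servo_tool(
  series=[0.4,0.6,0,0,0,0,0,0.8,1.2,0,0,0,0,0,1.2,1.8,0,0,0,0,0,1.5,2.2,0,0,0,0,0,1.8,2.6,0,0,0,0,0,1.8,2.6,0,0,0,0,0,1.8,2.6,0,0,0,0,0,1.8,2.6,0,0,0,0,0],
)

```text
clock: 19.62
ee_pos: [0.656, -0.0057, 0.1288]
orientation: [-1.57, 0.002, -2.921]
ft_force: [2.3, 1.1, 6.8]
grip_width: 0.0174
```

```bash
python3 go.py .6558 -.0058 .1286 192.6
```

```text
delta mm [0.2 0.2 0. ] rot [-0.0003  0.0002 -0.0024] rows~ 0.0
now 19.6167 [ 0.656  -0.0057  0.1288] [-8.9980e+01  1.4000e-01 -1.6739e+02] F [2.31 1.13 6.81] w 0.0174 q [ 0.29  0.42 -0.19  0.   -0.95  1.5 ]
```

Emit:
servo_tool(
  series=[0.4,0.6,0,0,0,0,0,0.6,0.9,0,0,0,0,0,0.6,0.9,0,0,0,0,0,0.6,0.9,0,0,0,0,0,0.6,0.9,0,0,0,0,0,0.6,0.9,0,0,0,0,0,0.6,0.9,0,0,0,0,0,0.6,0.9,0,0,0,0,0],
)

```text
clock: 20.28
ee_pos: [0.656, -0.0058, 0.1286]
orientation: [-1.57, 0.004, -2.921]
ft_force: [2.9, 1.2, 9.7]
grip_width: 0.0168
```

```bash
python3 go.py .6558 -.0058 .1286 192.6; python3 - <<'E'
from h import *
p,_=snapshot('top');cv2.imwrite('pics/t13.png',cv2.resize(p[140:220,200:300,::-1],None,fx=6,fy=6,interpolation=cv2.INTER_CUBIC))
E
```

```text
delta mm [ 0.2  0.  -0. ] rot [-0.0006  0.0005 -0.0038] rows~ 0.0
now 20.2833 [ 0.656  -0.0058  0.1286] [ -89.97    0.22 -167.37] F [2.92 1.16 9.71] w 0.0168 q [ 0.29  0.42 -0.19  0.   -0.95  1.5 ]
```

View pics/t13.png

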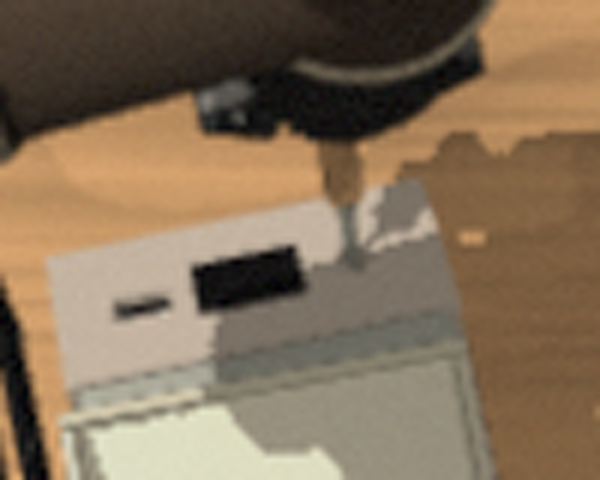

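The force rose through the spring range (about 2 N axial at mid travel) to about 10 N without further motion, at the depth computed for full travel. That is the hard stop, with the rod inside the recess at (350,262). Backing out along the axis.

Emit:
servo_tool(
  series=[-2,-3,0,0,0,0,0,-5,-7,0,0,0,0,0,-10,-14,0,0,0,0,0,-17,-24,0,0,0,0,0,-25,-36,0,0,0,0,0,-33,-47,0,0,0,0,0,-38,-54,0,0,0,0,0,-38,-54,0,0,0,0,0],
)

```text
clock: 21.0
ee_pos: [0.6928, 0.0024, 0.182]
orientation: [-1.571, 0.002, -2.922]
ft_force: [0.0, -0.1, 0.2]
grip_width: 0.0175
```

```bash
python3 go.py .5916 .3187 .255 125.41
```

```text
delta mm [  29.7  -73.1 -330.8] rot [ 7.0000e-04  1.1726e+00 -1.6000e-03] rows~ 9.4
now 21.0 [0.6928 0.0024 0.182 ] [-8.998e+01  9.000e-02 -1.674e+02] F [ 0.02 -0.14  0.15] w 0.0175 q [ 0.28  0.43 -0.04  0.   -1.1   1.51]
```

Emit:
servo_tool(
  series=[0,-25,0,0,0.03,0,0,1,-55,-15,0,0.12,0,0,4,-70,-50,0,0.24,0,0,8,-73,-90,0,0.36,0,0,11,-73,-130,0,0.48,0,0,15,-73,-170,0,0.6,0,0,19,-73,-210,0,0.72,0,0,22,-73,-248,0,0.84,0,0],
)

```text
clock: 21.67
ee_pos: [0.6142, 0.2408, 0.253]
orientation: [-1.569, -0.001, 2.515]
ft_force: [1.4, -0.4, -0.7]
grip_width: 0.0172
```

```bash
python3 go.py .5916 .3187 .255 125.41
```

```text
delta mm [ 64.   -2.  -49.8] rot [-0.0015  0.3263  0.0008] rows~ 2.6
now 21.6667 [0.6142 0.2408 0.253 ] [-8.9920e+01 -6.0000e-02  1.4411e+02] F [ 1.44 -0.36 -0.65] w 0.0172 q [ 0.67  0.33 -0.02 -0.   -1.21  0.28]
```

Emit:
servo_tool(
  series=[25,-1,-20,0,0.11,0,0,45,-2,-38,0,0.22,0,0,60,-2,-48,0,0.326,0,0,64,-2,-50,0,0.326,0,0,64,-2,-50,0,0.326,0,0,64,-2,-50,0,0.326,0,0,64,-2,-50,0,0.326,0,0,64,-2,-50,0,0.326,0,0],
)

```text
clock: 22.33
ee_pos: [0.5933, 0.3161, 0.2557]
orientation: [-1.57, 0.0, 2.195]
ft_force: [0.1, 0.2, -1.0]
grip_width: 0.0167
```

```bash
python3 go.py .5916 .3187 .165 125.41; python3 - <<'E'
from h import *
st=readout.state();p,d=snapshot('wrist');cv2.imwrite('pics/w14.png',cv2.resize(p[:,:,::-1],(640,480)))
R0=Rm(st['orientation']);g=st['ee_pos']+R0[:,1]*.003;tip=g+R0@np.array([.0688,.0983,0]);print('tip',tip,proj(cam('wrist',st),[tip,g-R0@np.array([.023,.0328,0])])*1.25)
p,_=snapshot('top');u,v=proj(cam('top'),tip)[0];x0,y0=int(u)-35,int(v)-35;print((u-x0+.5)*8,(v-y0+.5)*8)
cv2.imwrite('pics/t14.png',cv2.resize(p[y0:y0+70,x0:x0+70,::-1],None,fx=8,fy=8,interpolation=cv2.INTER_CUBIC))
E
```

```text
delta mm [ 3.1 90.7 -0.2] rot [-0.0004  0.0062 -0.    ] rows~ 2.2
now 22.3333 [0.5933 0.3161 0.2557] [-89.98   0.   125.76] F [ 0.14  0.2  -0.95] w 0.0167 q [ 0.78  0.35  0.01 -0.   -1.23 -0.15]
tip [0.55303188 0.3719077  0.15434761] [[322.71641811 358.84042916]
 [321.05408172 332.99356192]]
286.60218831618704 289.8460362525982
```

View pics/w14.png

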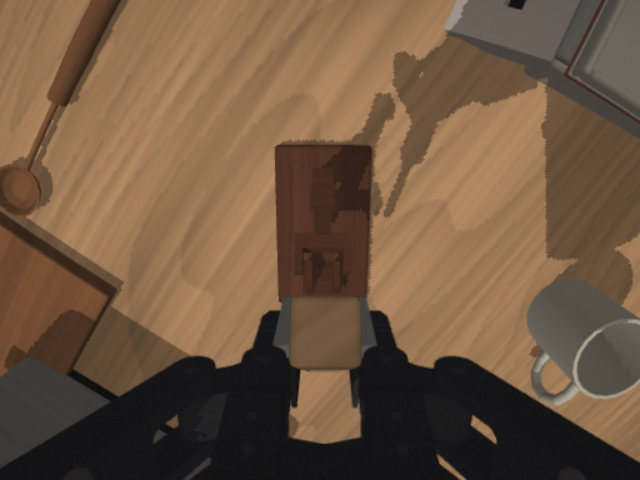

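View pics/t14.png

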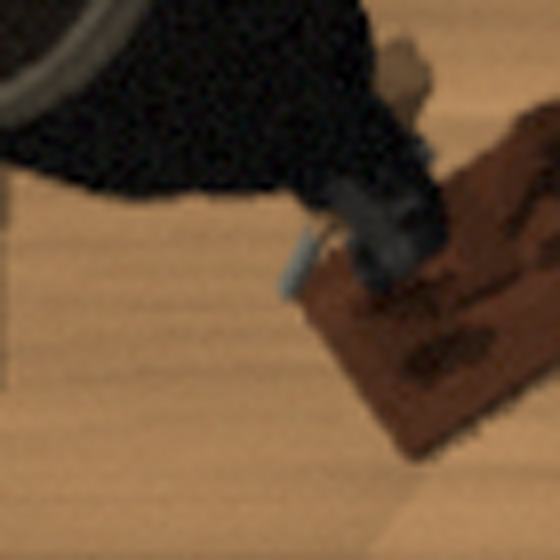

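The end face fills the same pixels, (291-361, 296-368), as when it was gripped, so the pick has not slipped. Aligning, then going straight down.

Emit:
servo_tool(
  series=[3,0,0,0,0.006,0,0,3,0,0,0,0.006,0,0,3,15,0,0,0.006,0,0,3,32,0,0,0.006,0,0,3,46,0,0,0.006,0,0,3,56,0,0,0.006,0,0,3,60,0,0,0.006,0,0,3,60,0,0,0.006,0,0],
)

```text
clock: 23.1
ee_pos: [0.5909, 0.3195, 0.1948]
orientation: [-1.569, 0.0, 2.189]
ft_force: [0.4, 0.1, -0.4]
grip_width: 0.0173
```

```bash
python3 go.py .5916 .3187 .125 125.41
```

```text
delta mm [-1.  69.8 -0.2] rot [-0.0017  0.0005 -0.0003] rows~ 1.7
now 23.1 [0.5909 0.3195 0.1948] [-8.9900e+01  1.0000e-02  1.2544e+02] F [ 0.41  0.14 -0.37] w 0.0173 q [ 0.79  0.39 -0.07 -0.   -1.11 -0.17]
```

Emit:
servo_tool(
  series=[-1,6,0,0,0,0,0,-1,16,0,0,0,0,0,-1,28,0,0,0,0,0,-1,38,0,0,0,0,0,-1,47,0,0,0,0,0,-1,54,0,0,0,0,0,-1,58,0,0,0,0,0,-1,58,0,0,0,0,0],
)

```text
clock: 23.77
ee_pos: [0.5914, 0.3186, 0.1364]
orientation: [-1.569, 0.0, 2.189]
ft_force: [-0.3, -0.4, -1.4]
grip_width: 0.0168
```

```bash
python3 go.py .5916 .3187 .125 125.41
```

```text
delta mm [-0.1 11.4 -0.3] rot [-0.002   0.0004 -0.0002] rows~ 0.3
now 23.7667 [0.5914 0.3186 0.1364] [-8.9890e+01  1.0000e-02  1.2543e+02] F [-0.3  -0.37 -1.39] w 0.0168 q [ 0.78  0.44 -0.14 -0.   -0.99 -0.17]
```

Emit:
servo_tool(
  series=[0,2,0,0,0,0,0,0,4,0,0,0,0,0,0,6,0,0,0,0,0,0,8,0,0,0,0,0,0,9.5,0,0,0,0,0,0,10.5,0,0,0,0,0,0,11.3,0,0,0,0,0,0,11.3,0,0,0,0,0],
)

```text
clock: 24.43
ee_pos: [0.5917, 0.3189, 0.1263]
orientation: [-1.571, 0.0, 2.189]
ft_force: [0.7, 0.8, -0.4]
grip_width: 0.017
```

Emit:
servo_tool(
  series=[0,0.3,0,0,0,0,0,0,0.6,0,0,0,0,0,0,0.9,0,0,0,0,0,0,1,0,0,0,0,0,0,1,0,0,0,0,0,0,1,0,0,0,0,0,0,1,0,0,0,0,0,0,1,0,0,0,0,0],
)

```text
clock: 25.1
ee_pos: [0.5918, 0.3189, 0.1255]
orientation: [-1.571, -0.0, 2.189]
ft_force: [-0.6, -0.3, 0.3]
grip_width: 0.017
```

```bash
python3 go.py .5916 .3187 .125 125.41
```

```text
delta mm [-0.1  0.5  0.3] rot [0.     0.0005 0.    ] rows~ 0.0
now 25.1 [0.5918 0.3189 0.1255] [-90.    -0.   125.44] F [-0.6  -0.33  0.32] w 0.017 q [ 0.78  0.45 -0.15  0.   -0.97 -0.17]
```

At the seat to within 0.5 mm and lightly touching. Opening and lifting away.

Emit:
servo_tool(
  series=[0,0,0,0,0,0,0.4,0,0,0,0,0,0,0.7,0,0,0,0,0,0,1,0,0,0,0,0,0,1,0,0,0,0,0,0,1,0,0,0,0,0,0,1,0,0,0,0,0,0,1,0,0,0,0,0,0,1],
)

```text
clock: 25.77
ee_pos: [0.5918, 0.3189, 0.1255]
orientation: [-1.571, 0.0, 2.189]
ft_force: [0.4, 0.8, 0.1]
grip_width: 0.0858
```

Emit:
servo_tool(
  series=[0,-8,0,0,0,0,1,0,-25,0,0,0,0,1,0,-50,0,0,0,0,1,0,-80,0,0,0,0,1,0,-110,0,0,0,0,1,0,-135,0,0,0,0,1,0,-150,0,0,0,0,1,0,-155,0,0,0,0,1],
)

```text
clock: 26.43
ee_pos: [0.5928, 0.3195, 0.285]
orientation: [-1.577, 0.0, 2.19]
ft_force: [-0.3, -0.5, 0.8]
grip_width: 0.0853
```

Emit:
servo_tool(
  series=[0,0,0,0,0,0,1,0,0,0,0,0,0,1,0,0,0,0,0,0,1,0,0,0,0,0,0,1,0,0,0,0,0,0,1,0,0,0,0,0,0,1,0,0,0,0,0,0,1,0,0,0,0,0,0,1],
)

```text
clock: 27.1
ee_pos: [0.5918, 0.3189, 0.2802]
orientation: [-1.57, 0.0, 2.189]
ft_force: [0.0, 0.2, 0.1]
grip_width: 0.0855
```

```bash
python3 - <<'E'
from h import *
st=readout.state();p,d=snapshot('wrist');cv2.imwrite('pics/w15.png',cv2.resize(p[:,:,::-1],(640,480)))
C=cam('wrist',st);print(st['clock'],st['ee_pos'],proj(C,[[.605,.2999,.1548],[.5519,.3747,.024]])*1.25)
p,_=snapshot('scene');cv2.imwrite('pics/s15.png',cv2.resize(p[:,:,::-1],(800,600)))
E
```

```text
27.1 [0.59178611 0.31893446 0.28019355] [[323.26908769 203.63164883]
 [323.30377663 269.43294964]]
```

View pics/w15.png

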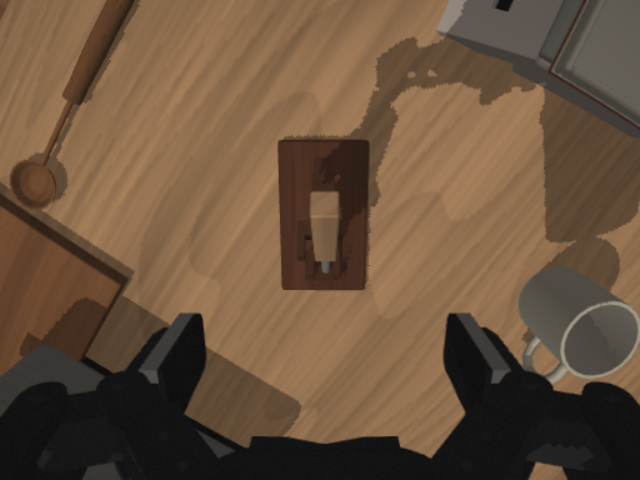

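View pics/s15.png

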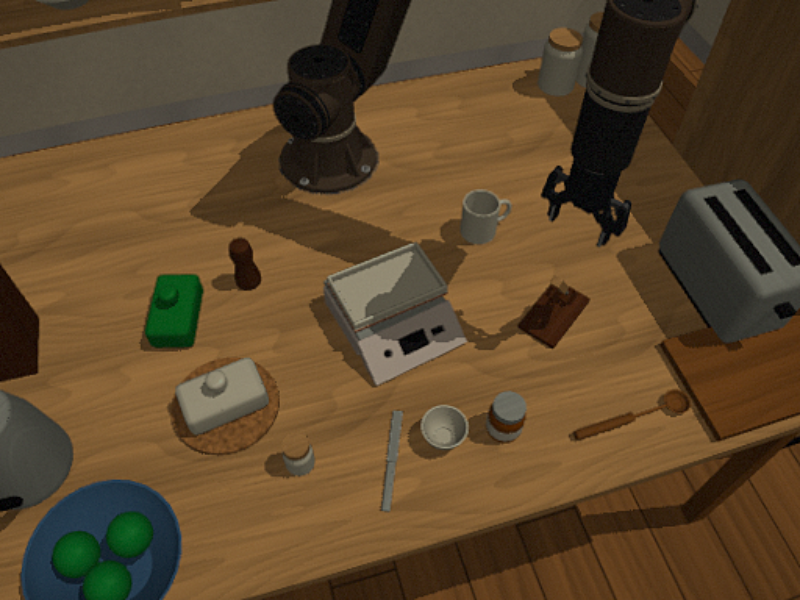

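The pick is back in its stand: end face at (324,205) and rod tip at (325,267), against (323,204) and (323,269) predicted. In the scene picture the cover is on the trivet at (222,395). The tray corners, (328,287) and (445,287), and the bystanders are where they started. Handing in.

```bash
python3 - <<'E'
from workcell import job
print(job.finish_job())
E
```

```text
the job is handed in; nothing more can be done
None
```

The cover is on the trivet, the tare button has been pressed fully down with the pick, and the pick is back in its stand. I handed the job in at about 27 s of the 67 s allowed.

- **Cover:** I lifted it by the white knob and lowered it until it touched at about 10 N. My last check put its knob at (0.599, -0.333), the same as the trivet centre to within a millimetre. The knob's top read z 0.1066 m against 0.105 expected.
- **Tare button:** I pressed along the axis of the round recess. The force rose through the spring range to about 10 N at the depth computed for full travel, with no further motion, so I take that as the hard stop. I did not read the button's travel directly, and I did not check in a close picture that it had sprung back out. The units button was not approached.
- **Pick:** I released it within 0.5 mm of where I had gripped it. The last wrist picture shows its end face and tip within about 2 pixels of the original positions.
- **Rest of the counter:** the tray and bystanders look unmoved in the last scene picture. I compared these by eye and did not re-measure them. The gripper is clear of everything.

Two checks disagreed slightly. The top camera saw the pick's tip about 1–2 mm from where I predicted it. The top and scene cameras also differed by about 5 mm on the trivet's centre, so I used the mean. Both are well inside the tolerances.

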